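# Enable the cocoa bean cutter

## Robot

A 6-joint arm with a two-finger parallel gripper is mounted at the origin on the work surface. World frame = base frame: x ahead of the robot, y to its left, z up, the work surface at z = 0. Lengths are in m, angles in rad, forces in N, time in s.
With the tool pointing down it reaches from about 0.3 to 0.875 m from the base axis. Payload 6.4 kg.
Tool frame: the origin (TCP) lies on the centre line of the jaws, within the pads' length; the fingertips stand 14 mm ahead of it and the grasp point (between the pads) lies 5 mm behind it; z points along the fingers, y is the direction in which the jaws open and shut (so a half turn about z gives the same grasp; the last joint's range is limited). The gripper opens to 85 mm and grips with 20 to 120 N. Pads are 22 mm wide; open, the fingers measure 114 mm over their backs; the gripper's body (76 mm by 85 mm) begins 54 mm behind the grasp point. The pads swing forward as they close: fully open they stand 13 mm farther back than shut.
Start: joints at [1.141, 0.181, 1.607, -0, 1.354, -0.206], TCP at [0.128, 0.561, 0.245] pointing down, gripper open.
Joint ranges: [-2.99, 2.99], [-0.89, 2.07], [0.3, 2.58], [-1.14, 4.28], [0, 2.63], [-3.12, 3.12]. Speed limits (rad/s): [2.57, 2.57, 3.01, 3.14, 3.14, 3.14].

## Interface

Orientations are given as a unit quaternion [w, x, y, z].
In Python, from bench import * gives the robot as it stands.
- The arm moves only by the tool servo_tool, never from a script. Its argument "plan" is a list that holds one entry, the list of rows, each a list of 5 numbers: the shift along the world's x, y, z in m, then the turn about the world's z in rad, then the gripper command: -1 is shut, 1 is fully open, values between are in proportion. In form: [[[tx, ty, tz, roll, claw], ...]]. A call has 1 to 8 rows; each row shifts and turns the commanded pose from where the row before left it; what a row does not reach is not made up. A row lasts 1/10 s, in which the tool goes at most 50 mm and 8.59 degrees, less where a joint would pass 70% of its speed; a pose out of reach is approached as far as the arm can. A call with a gripper value outside its range is refused whole. The fingers move at their own pace and stop on an object; the grip force is fixed at half the most. Time passes only in rows, so rows that do not move let the fingers close. It gives the time, the measured TCP pose, the force and the opening at its end, in the units of the state.
- get_obs(): the state, without advancing time (a new reading comes with each control period).
- camera(name): name is "scene" or "top" or "wrist"; returns a dict with "img" (480x640x3 uint8, blue, green, red), "camera_matrix" (3x3 intrinsics, pixels), "rvec" (rotation vector, rad) and "tvec" (3), from world to camera coordinates, as OpenCV has them. Camera axes: x right, y down, z forward; pixel columns grow to the right and rows downward; lengths in m; the calibration is good to about 2 mm. A picture is of the moment at which its call begins. There is no depth.
- hand_in(): hands the job in, once; it reports no verdict.
Trained networks look in a picture, given as the dict that the camera call returned (one of the last four; its "shot" number tells which), for a name from the list of things; names that differ only in an ending like _2 or _b are one class to them, and where a whole thing is asked for, a point or a joint stands for the part that bears it (a point fixed in the world has none). Each returns a list of dicts, best first, with "conf" (0 to 1); they miss things now and then, are a little off and sometimes report something else, mostly with a low value. They report only what shows in the picture. A call takes as long as a camera call. They do not tell look-alikes from the thing itself.
- trace(picture, thing): "mask" (480x640 bool, what is visible of it) and "rect" ([left, top, right, bottom] as shares, 0 to 1, of the picture: columns of its width, rows of its height, round what is visible of it).
- pinpoint(picture, thing): "centre" ([row, column] as shares, 0 to 1, of the picture: columns of its width, rows of its height: a listed point, or the origin of a listed thing).
The state is a dict: "time_s": time; "q": joint angles; "dq": joint speeds; "joint_efforts": joint torques, N m; "eef_pos": TCP position; "eef_rot": TCP orientation; "wrist_force": force on the tool from outside, world axes, zero at the start; "torque": the same for the moment, N m; "opening": opening from 0.0 (shut) to 1.0 (fully open).
Only numpy, scipy, OpenCV 4.12 (cv2) and the standard library are available. Lean on these libraries where they do the work, as an engineer would, in place of code of your own. Each camera call takes 0.05 s, during which the arm holds its last target.

## Task

Get the bean cutter ready to run: first swing its open guard lid fully shut. Then take the flat-bladed key (the one with the rectangular bow) out of the wooden stand, push it fully home into the key switch on the machine's sloped panel, turn it clockwise to its stop (on), and leave it in the switch. Leave the other key, the jar, the bowl and the brush where they are.

Things in the scene. Friction and masses are not known exactly. Their poses are not given: they have to be found in the camera images.
- lid (a joint): Guard lid of the bean cutter, hinge angle in rad: 0 = shut (lying level over the bed), starts open at 0.6 to 1.1 (free edge raised), 1.4 = widest. The hinge is stiff by friction (about 0.2 N m): the lid stays where it is left. It can be pushed shut from above with 2 to 3 N at its free edge.
- hinge (a point): Fixed point on the cutter: middle of the lid's hinge line, 77 mm above the table. Machine axes: x from its front (robot side) to its back, y along the hinge, z up. Cream bench machine, fixed, base 230 (x) x 330 (y) x 45 mm high, centred 92 mm towards -x and 75 mm towards -y of this point. The bed of bean halves is under the lid, the tilted control head beside it at -y.
- lid_bar (a point): Middle of the brass bar (12 mm diameter, 165 mm long, along y) at the lid's free edge, 147 mm from the hinge line. The lid is a flat cream plate 6 mm thick, 146 x 165 mm, in the plane through hinge line and bar centre. Axes turn with the lid: z is the normal of its outer (upper) face, x from bar to hinge, y along the bar. Shut, it lies 77 mm above the table.
- switch (a joint): Key switch barrel, angle in rad: 0 = off (start), 1.31 (75 degrees) = stop, on; grows clockwise as seen looking onto the panel. Turns only with friction (about 0.06 N m) and stays where it is left. The key has up to 0.15 rad of play in it.
- keyhole (a point): Centre of the key slot's mouth in the key switch: steel barrel 38 mm across in a dark collar 49 mm across, 28 mm proud of the sloped panel (150 x 120). Axes turn with the barrel: z straight out of the slot, 30 degrees from vertical, leaning to the robot side; x along the slot (up the panel when off). Slot 16 (x) x 7 (y), 26 mm deep, 2 mm chamfer. Panel ticks mark off and, 75 degrees clockwise, on.
- key_bow (a point): Centre of the bow of the key to use: flat black rectangular grip 34 (x) x 12 (y) x 40 mm high; z from blade to bow. Below it, 20 to 26 mm under this point, a round collar of 22 mm, then a steel blade 14 (x) x 5 (y) x 24 mm; fits either way round. 50 g. Starts upright in the stand, collar on its top, this point 58 mm above the table. Fully home, this point is 26 mm out from the keyhole on its z.
- other_key_bow (a point): Centre of the round black bow (40 mm diameter, 12 mm thick along y) of another key with a round shank, upright in the other slot of the stand. Not to be moved.
- stand: Wooden key stand fixed to the table, 75 (x) x 165 (y) x 32 mm high, origin at the centre of its underside. Two slots, 18 (x) x 10 mm (y), 50 mm either side of the centre along y; either may hold either key.
- jar_center (a point): Closed round jar of beans, 72 mm across, 110 mm high; this point is on its axis, half-way up. Bystander.
- bowl: Round wooden bowl of beans, 140 mm across, 45 mm high; origin at the centre of its underside. Bystander.
- brush: Hand brush lying on the table between the robot and the cutter; origin under its middle. Bystander.
Things that resemble listed ones, but are neither listed nor needed, are in the scene too. What is shaped like the part that bears key_bow but blue or orange is not meant.

How it is judged:
On the way, in this order (a step that is already met when the one before it is completed fails the run):
1. the guard lid is shut (within 0.06 rad) (value of joint lid below 0.06 rad), for 0.2 s.
2. with the lid shut, the key is fully home in the switch, which is still off (below 0.4 rad) (z of key_bow in the frame of keyhole between 0.018 and 0.03 m and x of key_bow in the frame of keyhole between -0.006 and 0.006 m and y of key_bow in the frame of keyhole between -0.006 and 0.006 m and angle between the z axis of key_bow and the z axis of keyhole, either way round below 0.17 rad and angle between the x axis of key_bow and the x axis of keyhole, either way round below 0.3 rad and value of joint lid below 0.06 rad and value of joint switch below 0.4 rad), for 0.1 s.
3. the key, still home, has turned the switch to on (above 1.1 rad) (z of key_bow in the frame of keyhole between 0.018 and 0.03 m and x of key_bow in the frame of keyhole between -0.006 and 0.006 m and y of key_bow in the frame of keyhole between -0.006 and 0.006 m and angle between the z axis of key_bow and the z axis of keyhole, either way round below 0.17 rad and angle between the x axis of key_bow and the x axis of keyhole, either way round below 0.3 rad and value of joint lid below 0.06 rad and value of joint switch above 1.1 rad), for 0.2 s.
At the end, for the whole second after the job is handed in: The lid is shut (below 0.06 rad), the switch is turned on (above 1.1 of 1.31 rad), and the key is left fully home in it: bow centre 18 to 30 mm out from the keyhole (26 when home) and within 6 mm of its axis in slot x and y, key axis within 0.17 rad and blade within 0.3 rad of the slot (all of step 3); the robot touches nothing.
It fails at once if the other key is moved more than 20 mm (distance of other_key_bow from where it was at the start of the episode above 0.02 m).
It fails at once if the jar is moved more than 30 mm (distance of jar_center from where it was at the start of the episode above 0.03 m).
It fails at once if the bowl is moved more than 30 mm (distance of bowl from where it was at the start of the episode above 0.03 m).
It fails at once if the brush is moved more than 30 mm (distance of brush from where it was at the start of the episode above 0.03 m).
It also fails if it takes over 61 s, if anything falls off the work surface, if the arm or the gripper's body presses on something with over 40 N, if the wrist force passes 120 N, or if a joint passes its speed limit or range.

## Working session

There is one attempt and no reset: what is moved stays moved. The work goes in short steps, Python scripts to look and compute and a tool call to move; the robot and the scene stay as the last step left them, time stands still between calls to the robot, and variables do not carry over. Pictures are saved under pics/ and viewed, and the job is handed in when it is done.

Besides the shell and the picture viewer there is one more tool, called after ">>>" in YAML: its name, and indented under it one key for each argument. servo_tool: Moves the arm, as the interface text tells. Its arguments: {"type":"object","properties":{"plan":{"type":"array"}},"required":["plan"]}

```bash
ls; mkdir -p pics
cat > h.py <<'E'
from bench import *
import numpy as np, cv2, pickle
def shot(name,fn):
    p=camera(name); cv2.imwrite('pics/%s.png'%fn,p['img']); pickle.dump(p,open('pics/%s.pkl'%fn,'wb')); return p
def pin(p,t):
    r=pinpoint(p,t); return [(round(d['conf'],2),round(d['centre'][1]*640,1),round(d['centre'][0]*480,1)) for d in r[:4]]
def ray(p,uv):
    R,_=cv2.Rodrigues(np.array(p['rvec'],float)); t=np.array(p['tvec'],float).ravel()
    n=cv2.undistortPoints(np.array([[uv]],float),np.array(p['camera_matrix'],float),None)[0,0]
    c=-R.T@t; d=R.T@np.array([n[0],n[1],1]); return c,d/np.linalg.norm(d)
def atz(p,uv,z):
    c,d=ray(p,uv); return c+d*(z-c[2])/d[2]
def tri(obs):
    A=np.zeros((3,3));b=np.zeros(3);L=[]
    for p,uv in obs:
        c,d=ray(p,uv);M=np.eye(3)-np.outer(d,d);A+=M;b+=M@c;L.append((c,M))
    X=np.linalg.solve(A,b); return X,[round(float(np.linalg.norm(M@(X-c)))*1000,1) for c,M in L]
def proj(p,X):
    u,_=cv2.projectPoints(np.array(X,float).reshape(-1,3),np.array(p['rvec'],float),np.array(p['tvec'],float),np.array(p['camera_matrix'],float),None); return u.reshape(-1,2)
E
python3 - <<'E'
from h import *
o=get_obs(); print({k:np.round(v,3) for k,v in o.items()})
for n in ['scene','top','wrist']:
    p=shot(n,n+'0')
    c,d=ray(p,(320,240)); print(n,c.round(3),d.round(3),p['camera_matrix'][0][0])
    for t in ['lid_bar','keyhole','key_bow','other_key_bow','hinge','stand','jar_center','bowl','brush']:
        print(t,pin(p,t))
E
```

```text
pics
{'time_s': np.float64(0.0), 'q': array([ 1.141,  0.182,  1.608,  0.   ,  1.354, -0.206]), 'dq': array([ 0.001,  0.   , -0.   ,  0.001, -0.001,  0.001]), 'joint_efforts': array([ 1.0000e-03, -4.4488e+01, -3.5133e+01, -0.0000e+00,  9.0000e-03,
        0.0000e+00]), 'eef_pos': array([0.127, 0.56 , 0.244]), 'eef_rot': array([-0.   ,  0.112,  0.994, -0.001]), 'wrist_force': array([-0.41 , -0.262, -0.049]), 'torque': array([0.022, 0.065, 0.054]), 'opening': np.float64(0.996)}
scene [ 1.067 -0.627  1.071] [-0.4    0.495 -0.771] 591.0961451590725
lid_bar [(0.55, 421.7, 178.6), (0.45, 392.0, 160.1)]
keyhole [(0.58, 353.8, 228.4), (0.53, 221.2, 313.4)]
key_bow [(0.73, 132.1, 363.4), (0.7, 145.5, 312.4), (0.68, 228.9, 369.3), (0.66, 194.9, 397.8)]
other_key_bow [(0.47, 224.7, 312.3)]
hinge [(0.68, 445.8, 237.0)]
stand [(0.82, 209.7, 341.1)]
jar_center [(0.95, 278.4, 391.2), (0.44, 208.1, 340.0)]
bowl [(0.98, 393.2, 161.5)]
brush [(0.81, 287.6, 210.1)]
top [0.496 0.004 1.315] [ 0.06  -0.017 -0.998] 487.37322278544633
lid_bar [(0.76, 225.7, 200.2)]
keyhole [(0.65, 297.5, 216.3)]
key_bow [(0.65, 448.0, 313.8), (0.62, 437.4, 227.1), (0.6, 481.1, 287.0), (0.56, 445.0, 267.1)]
other_key_bow [(0.5, 407.7, 262.8)]
hinge [(0.79, 237.4, 168.4)]
stand [(0.66, 422.3, 269.3), (0.39, 226.9, 199.5)]
jar_center [(0.57, 429.8, 188.8)]
bowl [(0.7, 164.4, 273.5), (0.47, 423.4, 263.5)]
brush [(0.64, 285.5, 309.5), (0.28, 430.7, 189.4)]
wrist [0.064 0.576 0.374] [ 0.231 -0.059 -0.971] 377.9935554759911
lid_bar []
keyhole []
key_bow []
other_key_bow []
hinge []
stand []
jar_center []
bowl []
brush []
```

View pics/scene0.png

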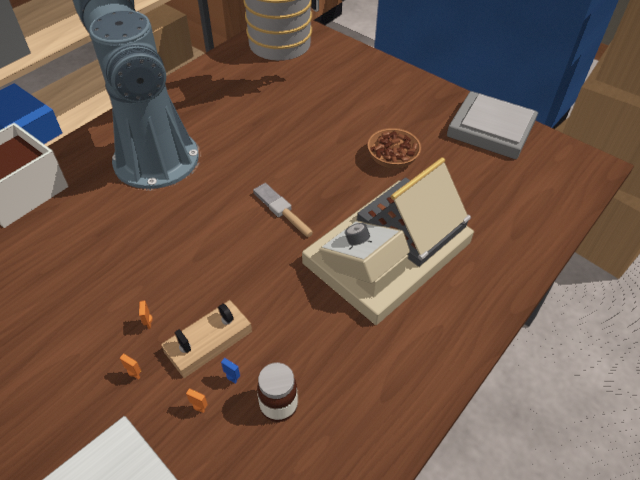

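View pics/top0.png

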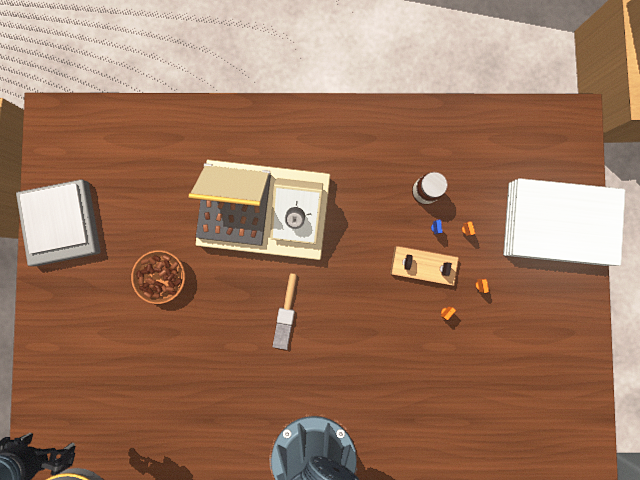

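View pics/wrist0.png

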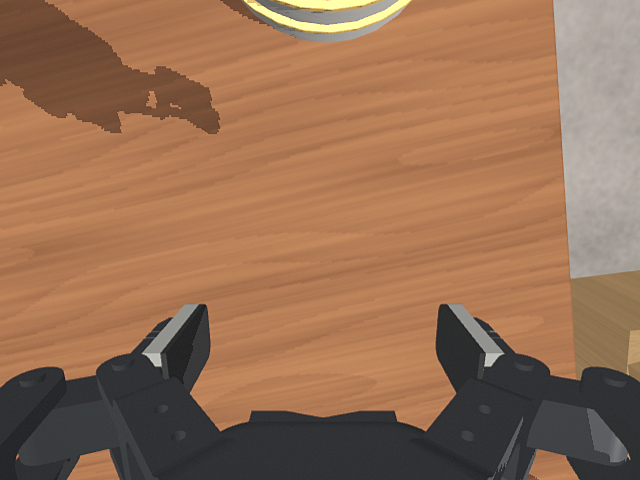

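Run:
```python
from h import *
a=cv2.imread('pics/scene0.png');b=cv2.imread('pics/top0.png')
def z(im,x0,y0,w,h,s): return cv2.resize(im[y0:y0+h,x0:x0+w],None,fx=s,fy=s,interpolation=cv2.INTER_CUBIC)
cv2.imwrite('pics/z1.png',np.hstack([z(a,150,290,110,90,3.6),z(b,380,230,110,90,3.6)]))
cv2.imwrite('pics/z2.png',np.vstack([z(a,290,150,190,170,3)[:300],]))
cv2.imwrite('pics/z2.png',np.hstack([z(a,295,155,190,170,2.1),z(b,185,150,160,142,2.5)[:357]]))
T=pickle.load(open('pics/top0.pkl','rb'));S=pickle.load(open('pics/scene0.pkl','rb'))
print('bar',tri([(S,(421.7,178.6)),(T,(225.7,200.2))]))
print('keyhole',tri([(S,(353.8,228.4)),(T,(297.5,216.3))]))
print('hinge',tri([(S,(445.8,237)),(T,(237.4,168.4))]))
print('key L?',tri([(S,(224.7,312.3)),(T,(407.7,262.8))]))
print('key R?',tri([(S,(183,340)),(T,(445,267.1))]))
print('stand',tri([(S,(209.7,341.1)),(T,(422.3,269.3))]))
```

```text
Traceback (most recent call last):
ValueError: all the input array dimensions except for the concatenation axis must match exactly, but along dimension 0, the array at index 0 has size 357 and the array at index 1 has size 355
```

View pics/z1.png

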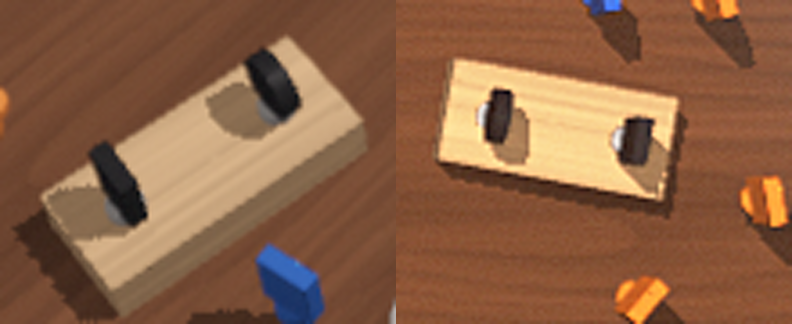

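View pics/z2.png

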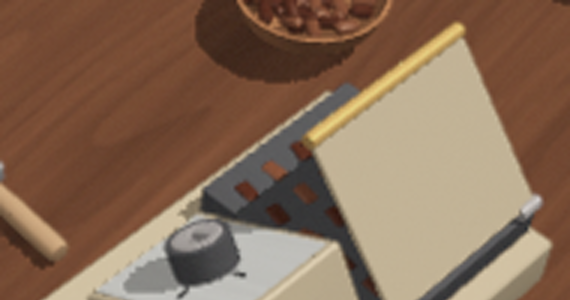

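Run:
```python
from h import *
T=pickle.load(open('pics/top0.pkl','rb'));S=pickle.load(open('pics/scene0.pkl','rb'))
for n,s,t in [('bar',(421.7,178.6),(225.7,200.2)),('keyhole',(353.8,228.4),(297.5,216.3)),('hinge',(445.8,237),(237.4,168.4)),('key other',(224.7,312.3),(407.7,262.8)),('key',(183,340),(445,267.1)),('stand',(209.7,341.1),(422.3,269.3))]:
    X,r=tri([(S,s),(T,t)]);print(n,X.round(4),r)
# corners of base, stand
print('stand top corners',[atz(T,(380+x/3.6-396/3.6,230+y/3.6),.032).round(3)[:2] for x,y in [(452,58),(679,98),(662,199),(438,160)]])
print('bar ends', [atz(T,c,.18).round(3) for c in [(190,196),(266,204)]])
```

```text
bar [0.6617 0.2083 0.1839] [5.0, 5.0]
keyhole [0.6224 0.0368 0.1458] [2.3, 2.3]
hinge [0.7564 0.1959 0.0744] [0.7, 0.7]
key other [ 0.513  -0.2445  0.055 ] [0.5, 0.5]
key [ 0.5005 -0.3412  0.0596] [2.7, 2.7]
stand [ 0.5    -0.2929 -0.0098] [4.7, 4.7]
stand top corners [array([ 0.558, -0.217]), array([ 0.528, -0.383]), array([ 0.455, -0.369]), array([ 0.483, -0.206])]
bar ends [array([0.668, 0.29 , 0.18 ]), array([0.649, 0.111, 0.18 ])]
```

>>> servo_tool:
  plan:
    - [[0.039,-0.025,0.002,0,-1],[0.039,-0.025,0.002,0,-1],[0.039,-0.025,0.002,0,-1],[0.039,-0.025,0.002,0,-1],[0.039,-0.025,0.002,0,-1],[0.039,-0.025,0.002,0,-1],[0.039,-0.025,0.002,0,-1],[0.039,-0.025,0.002,0,-1]]

```text
time_s: 2.3
eef_pos: [0.441, 0.3594, 0.2616]
eef_rot: [0.0, 0.112, 0.994, 0.0]
wrist_force: [-0.4, 1.1, -0.0]
opening: -0.002
```

>>> servo_tool:
  plan:
    - [[0.038,-0.026,0,0,-1],[0.038,-0.026,0,0,-1],[0.038,-0.026,0,0,-1],[0.038,-0.026,0,0,-1],[0.038,-0.026,0,0,-1],[0.038,-0.024,0,0,-1],[0,0,-0.01,0,-1],[0,0,-0.01,0,-1]]

```text
time_s: 3.1
eef_pos: [0.6681, 0.2057, 0.2403]
eef_rot: [-0.0, 0.113, 0.994, 0.0]
wrist_force: [-0.5, 0.6, -1.3]
opening: -0.001
```

Run:
```python
from h import *
p=shot('wrist','w1'); print(pin(p,'keyhole'),get_obs()['eef_pos'])
q=shot('scene','s1')
cv2.imwrite('pics/s1c.png',cv2.resize(q['img'][80:330,270:500],None,fx=2.3,fy=2.3))
```

```text
[(0.91, 62.0, 232.2)] [0.66564666 0.20715119 0.23848339]
```

View pics/w1.png

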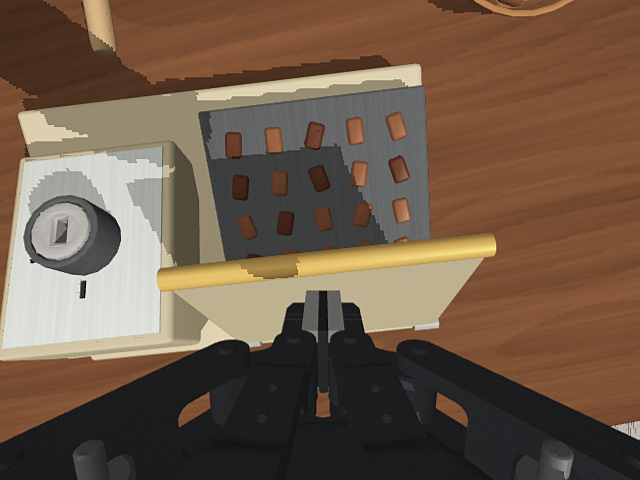

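View pics/s1c.png

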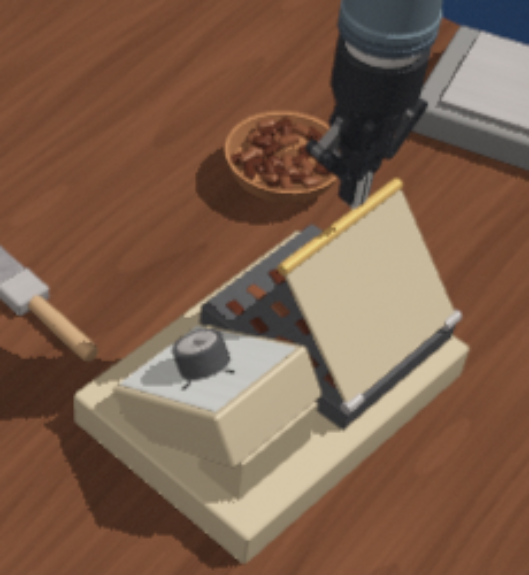

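>>> servo_tool:
  plan:
    - [[0.008,0,-0.02,0,-1],[0,0,-0.02,0,-1],[0,0,-0.018,0,-1],[0,0,-0.018,0,-1],[0,0,-0.018,0,-1],[0,0,-0.018,0,-1],[0,0,-0.016,0,-1],[0,0,-0.01,0,-1]]

```text
time_s: 4.05
eef_pos: [0.6746, 0.2067, 0.1011]
eef_rot: [-0.001, 0.112, 0.994, -0.0]
wrist_force: [-0.6, 0.7, 0.9]
opening: 0.004
```

>>> servo_tool:
  plan:
    - [[0,0,-0.003,0,-1],[0,0,-0.003,0,-1],[0,0,-0.003,0,-1],[0,0,0,0,-1],[0,0,0,0,-1]]

```text
time_s: 4.55
eef_pos: [0.6759, 0.2066, 0.0947]
eef_rot: [0.0, 0.112, 0.994, 0.0]
wrist_force: [-0.4, -0.8, 0.2]
opening: 0.0
```

Run:
```python
from h import *
q=shot('scene','s2')
p=shot('wrist','w2');print(get_obs()['eef_pos'],get_obs()['wrist_force'])
cv2.imwrite('pics/s2c.png',cv2.resize(q['img'][80:330,270:500],None,fx=2.3,fy=2.3))
```

```text
[0.67587114 0.20667711 0.09472401] [ 0.55807052  0.756329   -0.20012005]
```

View pics/s2c.png

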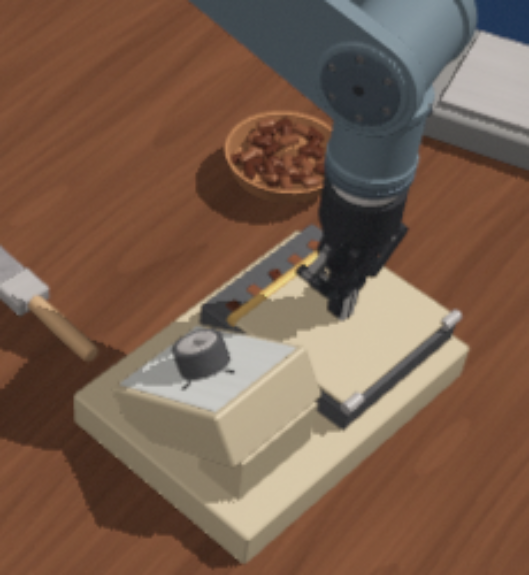

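View pics/w2.png

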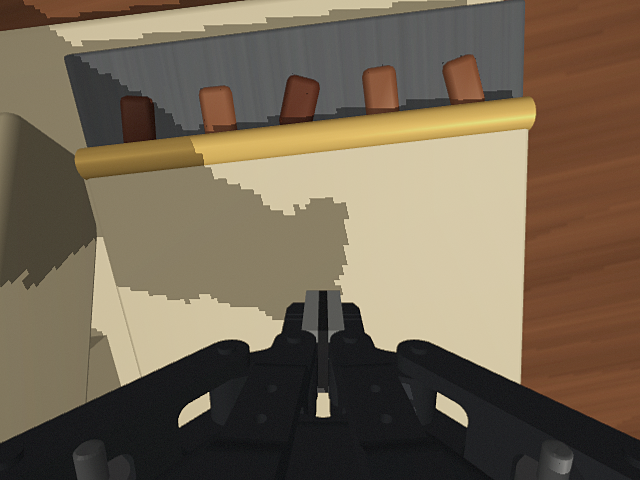

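>>> servo_tool:
  plan:
    - [[0,0,-0.003,0,-1],[0,0,-0.003,0,-1],[0,0,0,0,-1]]

```text
time_s: 4.95
eef_pos: [0.6763, 0.2068, 0.0938]
eef_rot: [0.001, 0.111, 0.994, -0.0]
wrist_force: [-13.8, -2.6, 28.2]
opening: 0.001
```

>>> servo_tool:
  plan:
    - [[0,0,0.03,0,-1],[0,0,0.045,0,-1],[0,0,0.045,0,1],[0,-0.025,0.04,0,1],[0,-0.045,0.01,0,1],[0,-0.045,0,0,1],[0,-0.045,0,0,1],[0,-0.01,0,0,1]]

```text
time_s: 5.75
eef_pos: [0.6757, 0.0317, 0.2587]
eef_rot: [0.0, 0.114, 0.993, -0.001]
wrist_force: [0.4, 0.3, -0.4]
opening: 0.989
```

Run:
```python
from h import *
p=shot('wrist','w3'); print(pin(p,'keyhole'),pin(p,'hinge'),get_obs()['eef_pos'])
```

```text
[(0.68, 325.5, 153.2)] [(0.62, 529.4, 271.6)] [0.67562175 0.03633614 0.25830019]
```

View pics/w3.png

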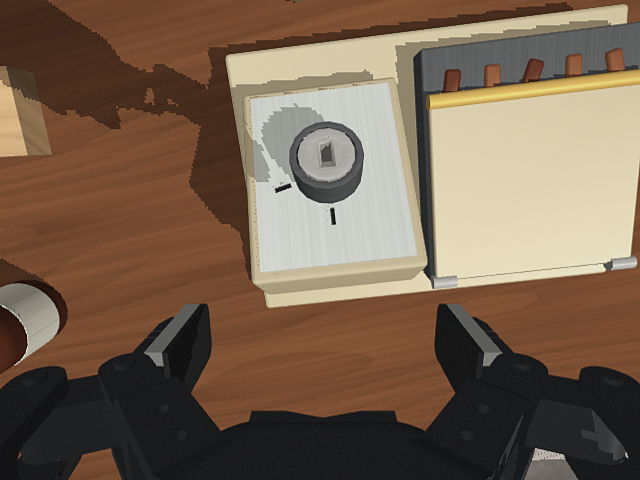

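Run:
```python
from h import *
L=lambda n:pickle.load(open('pics/%s.pkl'%n,'rb'))
w1,w3,S,T=L('w1'),L('w3'),L('scene0'),L('top0')
print(tri([(w1,(62,232.2)),(w3,(325.5,153.2))]))
print(tri([(w1,(62,232.2)),(w3,(325.5,153.2)),(S,(353.8,228.4)),(T,(297.5,216.3))]))
# yaw: bar ends
a=[atz(w3,c,.077) for c in [(431,102),(636,75)]]; d=a[1]-a[0]; print('bar yaw',np.arctan2(-d[0],d[1]),a)
b=[atz(w3,c,.08) for c in [(432,284),(636,262)]]; d=b[1]-b[0]; print('hinge yaw',np.arctan2(-d[0],d[1]),b)
# base edges z=.045
c=[atz(w3,q,.045) for q in [(228,57),(627,6)]]; d=c[1]-c[0]; print('base front yaw',np.arctan2(-d[0],d[1]))
print('hinge pin',atz(w3,(529.4,271.6),.077))
# refine slot: crop
cv2.imwrite('pics/w3c.png',cv2.resize(w3['img'][110:240,250:400],None,fx=5,fy=5,interpolation=cv2.INTER_CUBIC)[:600])
cv2.imwrite('pics/w1c.png',cv2.resize(w1['img'][180:300,0:140],None,fx=5,fy=5,interpolation=cv2.INTER_CUBIC))
```

```text
(array([0.61742647, 0.0483017 , 0.13454233]), [0.9, 0.9])
(array([0.61894013, 0.0441283 , 0.13344167]), [2.8, 4.8, 3.9, 8.5])
bar yaw -0.10486075794045564 [array([0.59866189, 0.13615051, 0.077     ]), array([0.6148725 , 0.29017528, 0.077     ])]
hinge yaw -0.11334510480975185 [array([0.7451696 , 0.11332109, 0.08      ]), array([0.76473272, 0.28517914, 0.08      ])]
base front yaw -0.11394632109825338
hinge pin [0.75424345 0.19768494 0.077     ]
```

View pics/w3c.png

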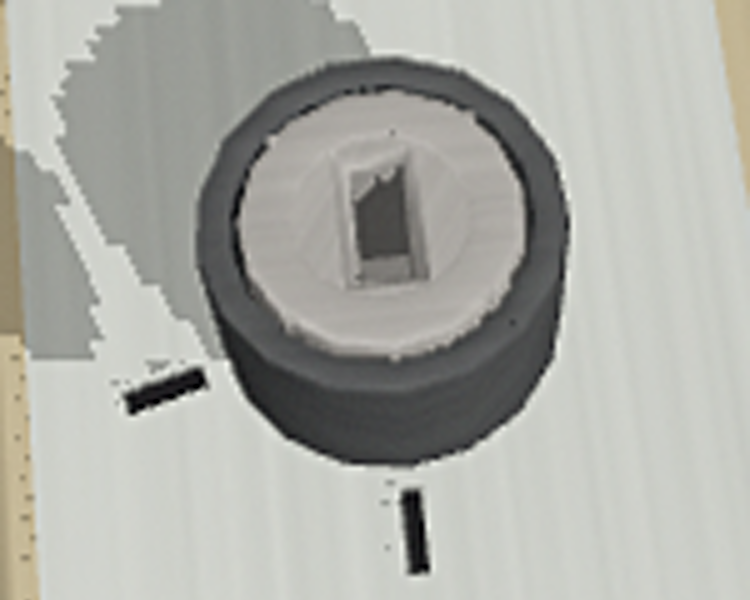

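View pics/w1c.png

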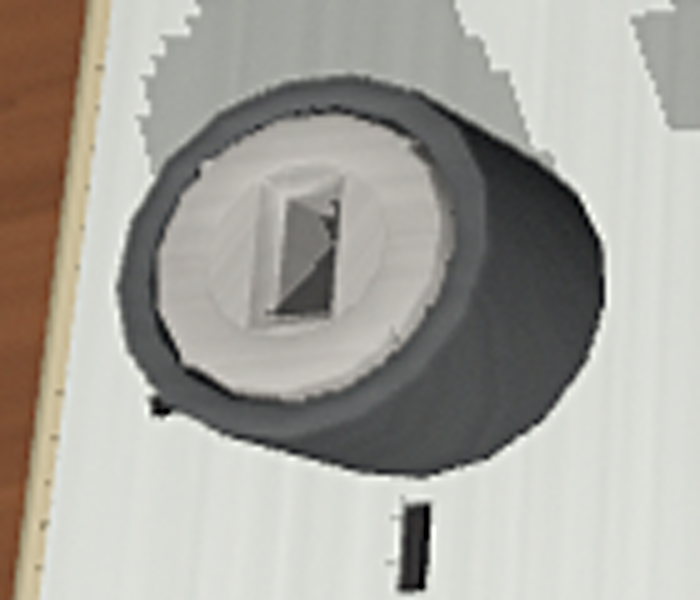

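Run:
```python
from h import *
L=lambda n:pickle.load(open('pics/%s.pkl'%n,'rb'))
S,T=L('s2'),L('top0')
z=lambda im,x0,y0,w,h,s:cv2.resize(im[y0:y0+h,x0:x0+w],None,fx=s,fy=s,interpolation=cv2.INTER_CUBIC)
cv2.imwrite('pics/k.png',np.hstack([z(S['img'],335,210,45,45,8),z(T['img'],275,195,45,45,8)]))
```

```text
(no output)
```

View pics/k.png

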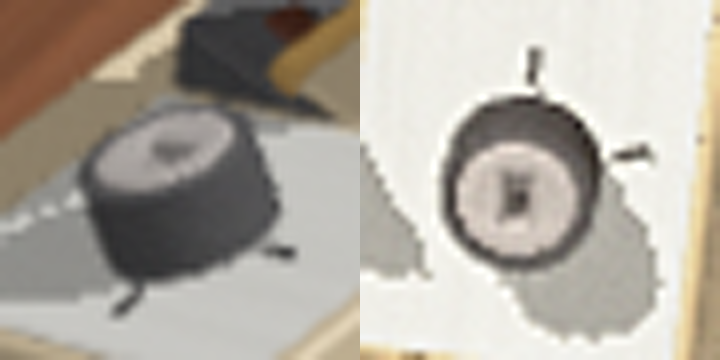

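Run:
```python
from h import *
L=lambda n:pickle.load(open('pics/%s.pkl'%n,'rb'))
w1,w3,S,T=L('w1'),L('w3'),L('scene0'),L('top0')
o=[(w1,(59.9,230.4)),(w3,(326.4,154)),(S,(355.1,228.4)),(T,(294.1,219.1))]
print(tri(o[:2]),tri(o[2:]),tri(o),sep='\n')
print('panel ticks/pose: hinge',np.array([.755,.197]))
```

```text
(array([0.61698477, 0.04869495, 0.13614151]), [0.1, 0.1])
(array([0.61777646, 0.04627483, 0.13383544]), [1.1, 1.1])
(array([0.61734897, 0.0471565 , 0.13333761]), [0.5, 1.6, 1.3, 1.3])
panel ticks/pose: hinge [0.755 0.197]
```

>>> servo_tool:
  plan:
    - [[-0.016,-0.042,0,0.01,1],[-0.016,-0.042,0,0.01,1],[-0.016,-0.042,0,0.01,1],[-0.016,-0.042,0,0.01,1],[-0.016,-0.042,0,0,1],[-0.016,-0.042,0,0,1],[-0.016,-0.03,0,0,1],[-0.01,0,0,0,1]]

```text
time_s: 6.7
eef_pos: [0.5531, -0.2473, 0.2582]
eef_rot: [0.0, 0.093, 0.996, -0.0]
wrist_force: [-0.4, 0.5, -0.3]
opening: 1.003
```

Run:
```python
from h import *
p=shot('wrist','w4'); print(pin(p,'key_bow'),pin(p,'other_key_bow'),pin(p,'stand'),get_obs()['eef_pos'],get_obs()['eef_rot'])
```

```text
[(0.78, 253.3, 291.6), (0.78, 171.3, 302.7), (0.75, 83.9, 154.8), (0.61, 202.8, 182.1)] [] [(0.71, 269.8, 174.4)] [ 0.5544244  -0.2434516   0.25841805] [2.65279278e-04 9.08192133e-02 9.95867322e-01 2.76573456e-04]
```

View pics/w4.png

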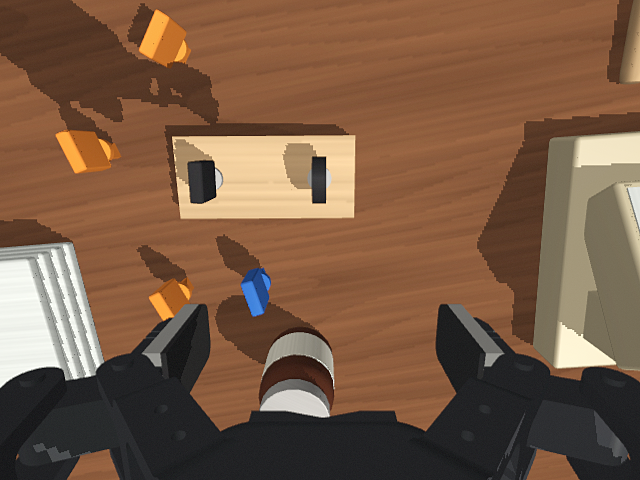

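>>> servo_tool:
  plan:
    - [[0,-0.042,-0.025,0,1],[0,-0.042,-0.025,0,1],[0,-0.006,-0.01,0,1],[0,0,0,0,1]]

```text
time_s: 7.3
eef_pos: [0.5534, -0.3341, 0.1956]
eef_rot: [-0.002, 0.092, 0.996, 0.002]
wrist_force: [-0.3, 0.1, -0.0]
opening: 1.003
```

Run:
```python
from h import *
p=shot('wrist','w5'); print(pin(p,'key_bow'),get_obs()['eef_pos'],get_obs()['eef_rot'])
```

```text
[(0.91, 297.2, 165.5), (0.8, 245.7, 314.2), (0.75, 145.5, 127.7), (0.63, 350.2, 301.8)] [ 0.55449874 -0.33358589  0.19847798] [-8.10578426e-06  9.09461984e-02  9.95855726e-01  4.02397485e-04]
```

View pics/w5.png

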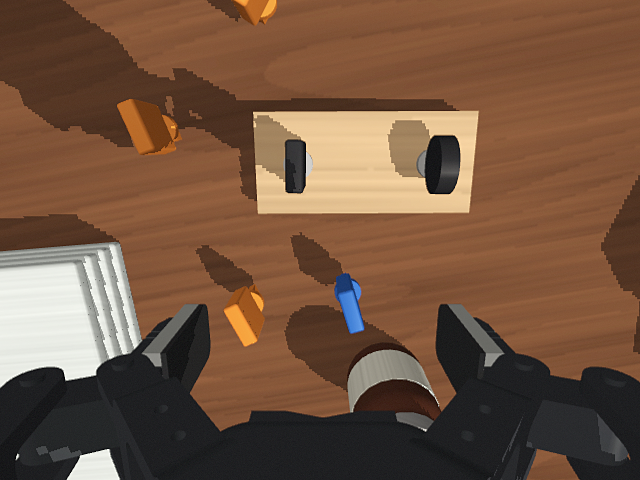

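Run:
```python
from h import *
L=lambda n:pickle.load(open('pics/%s.pkl'%n,'rb'))
w4,w5,S,T=L('w4'),L('w5'),L('scene0'),L('top0')
X,r=tri([(w4,(202.8,182.1)),(w5,(297.2,165.5))]);print(X.round(4),r)
X,r=tri([(w4,(202.8,182.1)),(w5,(297.2,165.5)),(S,(183,340)),(T,(445,267.1))]);print(X.round(4),r)
print('jar',[v.round(3) if not isinstance(v,list) else v for v in tri([(S,(278.4,391.2)),(T,(429.8,188.8))])])
c=[atz(w5,q,.032) for q in [(252,112),(478,111),(469,213),(258,213)]];print(np.round(c,3))
e=c[1]-c[0];print(np.arctan2(-e[0],e[1])); e=c[2]-c[3];print(np.arctan2(-e[0],e[1]))
print('stand ctr',np.mean(c,0))
cv2.imwrite('pics/w5c.png',cv2.resize(w5['img'][120:210,260:380],None,fx=6,fy=6,interpolation=cv2.INTER_CUBIC))
```

```text
[ 0.4982 -0.3399  0.0618] [0.5, 0.5]
[ 0.4991 -0.3409  0.0581] [0.5, 1.5, 2.3, 3.4]
jar [array([ 0.708, -0.303,  0.054]), [2.2, 2.2]]
[[ 0.455 -0.367  0.032]
 [ 0.485 -0.204  0.032]
 [ 0.559 -0.217  0.032]
 [ 0.529 -0.379  0.032]]
-0.17983896650001294
-0.184823489720476
stand ctr [ 0.50680262 -0.29183118  0.032     ]
```

View pics/w5c.png

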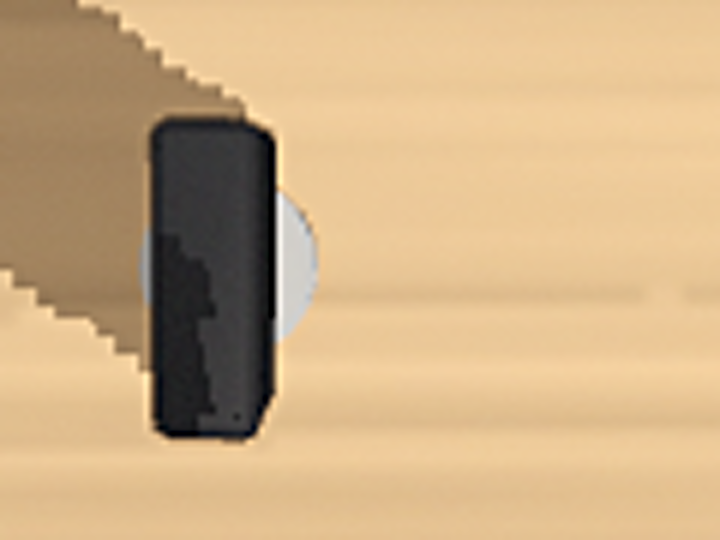

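>>> servo_tool:
  plan:
    - [[-0.04,-0.004,0,0,1],[-0.0165,-0.0024,-0.02,0,0.6],[0,0,-0.03,0,0.4],[0,0,-0.03,0,0.4],[0,0,-0.03,0,0.4],[0,0,-0.022,0,0.4],[0,0,-0.0065,0,0.4],[0,0,0,0,0.4]]

```text
time_s: 8.2
eef_pos: [0.4978, -0.3406, 0.0602]
eef_rot: [-0.0, 0.091, 0.996, 0.0]
wrist_force: [-0.6, -0.5, 0.2]
opening: 0.699
```

Run:
```python
from h import *
p=shot('wrist','w6'); print(get_obs()['eef_pos'],get_obs()['eef_rot'])
```

```text
[ 0.49824494 -0.34141334  0.06122046] [ 7.01544479e-04  9.10820197e-02  9.95843007e-01 -5.27397314e-04]
```

View pics/w6.png

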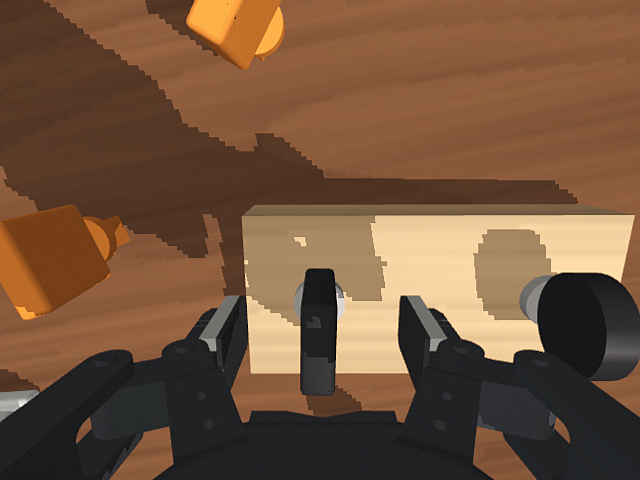

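>>> servo_tool:
  plan:
    - [[0,0,0,0,-1],[0,0,0,0,-1],[0,0,0,0,-1],[0,0,0,0,-1],[0,0,0,0,-1]]

```text
time_s: 8.75
eef_pos: [0.4976, -0.3423, 0.0609]
eef_rot: [0.001, 0.092, 0.996, -0.0]
wrist_force: [-1.0, 1.6, 6.2]
opening: 0.128
```

>>> servo_tool:
  plan:
    - [[0,0,0.007,0,-1],[0,0,0.007,0,-1],[0,0,0,0,-1],[-0.004,0.0007,0,0,-1],[-0.004,0.0007,-0.0005,0,-1]]

```text
time_s: 9.25
eef_pos: [0.4918, -0.3413, 0.0747]
eef_rot: [0.004, 0.092, 0.996, -0.001]
wrist_force: [10.8, 0.8, 3.1]
opening: 0.131
```

Run:
```python
from h import *
p=shot('wrist','w7'); print(get_obs()['eef_pos'],get_obs()['wrist_force'])
```

```text
[ 0.49142784 -0.3412284   0.07469958] [ 8.13866817 -0.08541724  0.80377372]
```

View pics/w7.png

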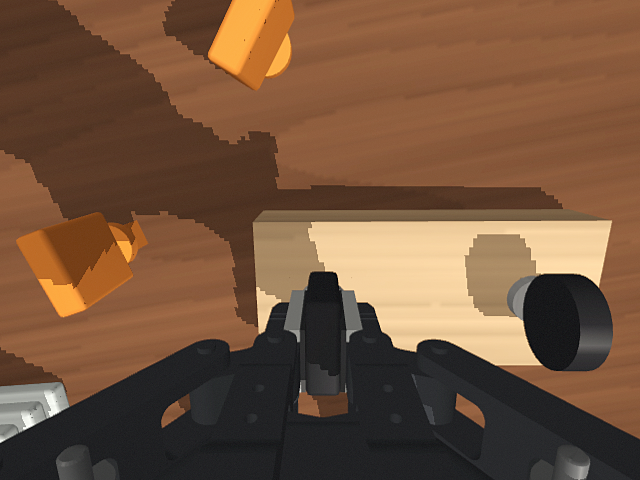

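>>> servo_tool:
  plan:
    - [[-0.004,0.0007,-0.0006,0,-1],[-0.004,0.0007,-0.001,0,-1],[-0.004,0.0007,-0.0014,0,-1],[-0.004,0.0007,-0.0018,0,-1],[0,0,0,0,-1]]

```text
time_s: 9.8
eef_pos: [0.4765, -0.3398, 0.0712]
eef_rot: [0.005, 0.092, 0.996, -0.003]
wrist_force: [9.1, -1.9, 4.8]
opening: 0.13
```

Run:
```python
from h import *
p=shot('wrist','w8'); print(get_obs()['eef_pos'],get_obs()['wrist_force'],get_obs()['opening'])
q=shot('scene','s8')
cv2.imwrite('pics/s8c.png',cv2.resize(q['img'][270:380,120:280],None,fx=4,fy=4,interpolation=cv2.INTER_CUBIC))
```

```text
[ 0.47655956 -0.3398069   0.07116697] [ 9.13096711 -2.74171513  5.94147885] 0.13263038565597535
```

View pics/w8.png

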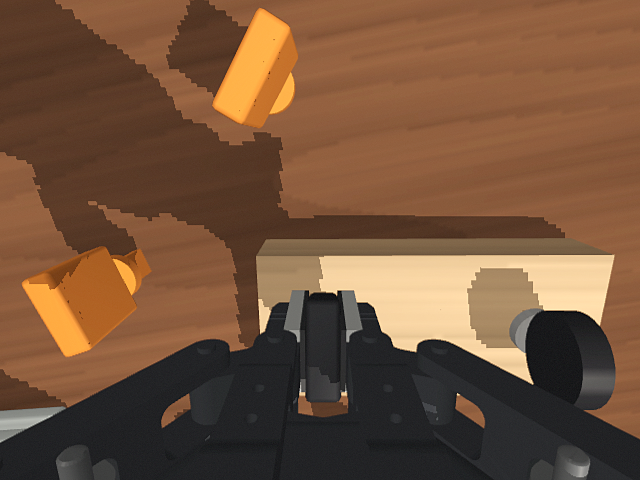

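View pics/s8c.png

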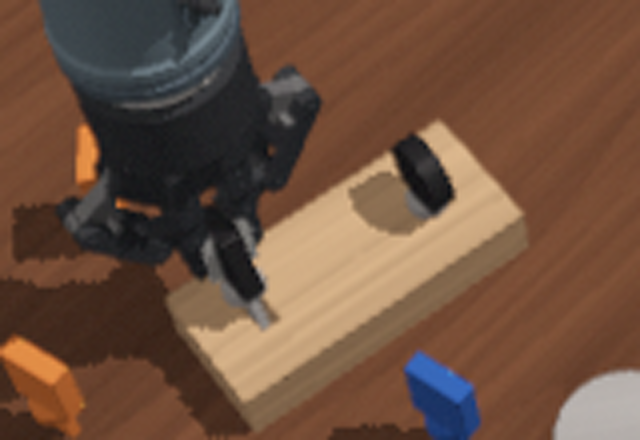

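>>> servo_tool:
  plan:
    - [[-0.004,0.0007,-0.002,0,-1],[-0.001,0,-0.0005,0,-1],[0,0,0,0,-1]]

```text
time_s: 10.2
eef_pos: [0.472, -0.3393, 0.069]
eef_rot: [0.005, 0.092, 0.996, -0.003]
wrist_force: [10.2, -1.9, 6.1]
opening: 0.131
```

Run:
```python
from h import *
p=shot('wrist','w9'); print(get_obs()['eef_pos'],get_obs()['wrist_force'],get_obs()['opening'])
q=shot('scene','s9')
cv2.imwrite('pics/s9c.png',cv2.resize(q['img'][300:370,160:240],None,fx=8,fy=8,interpolation=cv2.INTER_CUBIC))
```

```text
[ 0.4720445  -0.33932458  0.06898411] [9.51506108 0.37795918 6.14791816] 0.13309650068317597
```

View pics/s9c.png

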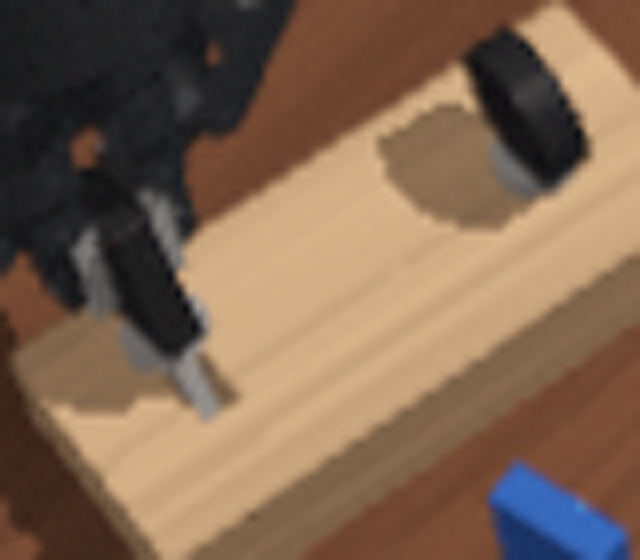

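>>> servo_tool:
  plan:
    - [[0,0,0.02,0,-1],[0,0,0.045,0,-1],[0,0,0.045,0,-1],[0.01,0.03,0.035,0.02,-1],[0.012,0.045,0.02,0.02,-1],[0.012,0.045,0.01,0.02,-1],[0.012,0.045,0,0.012,-1],[0.012,0.045,0,0,-1]]

```text
time_s: 11.1
eef_pos: [0.5259, -0.1258, 0.2411]
eef_rot: [0.0, 0.056, 0.998, -0.0]
wrist_force: [0.4, 0.2, -0.2]
opening: 0.133
```

>>> servo_tool:
  plan:
    - [[0.012,0.045,0,0,-1],[0.012,0.045,0,0,-1],[0.006,0.045,0,0,-1],[0,0.035,0,0,-1],[0,0.01,0,0,-1],[0,0,0,0,-1]]

```text
time_s: 11.7
eef_pos: [0.5554, 0.0538, 0.2403]
eef_rot: [-0.0, 0.054, 0.999, -0.0]
wrist_force: [-0.6, -0.7, -0.6]
opening: 0.134
```

Run:
```python
from h import *
q=shot('scene','s10');t=shot('top','t10');p=shot('wrist','w10');o=get_obs(); print(o['eef_pos'],o['eef_rot'],o['wrist_force'],o['opening'])
print(pin(q,'key_bow'),pin(t,'key_bow'),pin(p,'key_bow'))
u=proj(q,o['eef_pos'])[0].astype(int);print(u)
cv2.imwrite('pics/s10c.png',cv2.resize(q['img'][u[1]-40:u[1]+60,u[0]-60:u[0]+60],None,fx=6,fy=6,interpolation=cv2.INTER_CUBIC))
```

```text
[0.55587518 0.05119398 0.24052323] [-1.49893261e-04  5.64765208e-02  9.98403873e-01 -2.94814486e-04] [ 0.33483462  0.03682821 -0.9502703 ] 0.1319935160675593
[(0.78, 335.9, 179.5), (0.77, 144.8, 310.9), (0.72, 131.0, 364.1), (0.69, 196.8, 399.2)] [(0.63, 434.9, 228.3), (0.63, 471.3, 228.2), (0.46, 482.0, 286.8), (0.4, 446.4, 311.5)] [(0.83, 324.5, 345.0)]
[335 177]
```

View pics/s10c.png

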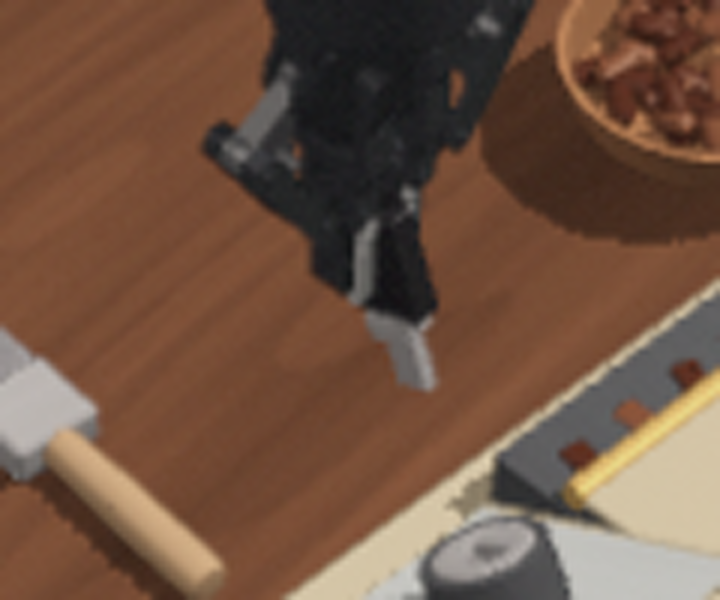

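View pics/w10.png

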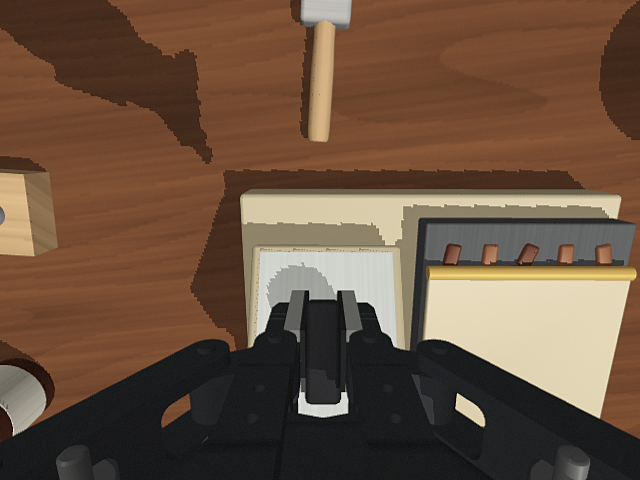

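```bash
cat >> h.py <<'E'
def L(n): return pickle.load(open('pics/%s.pkl'%n,'rb'))
def keyframe(phi,yaw):
    mx=np.array([np.cos(yaw),np.sin(yaw),0]);my=np.array([-np.sin(yaw),np.cos(yaw),0]);z=np.array([0,0,1.])
    zk=-np.sin(phi)*mx+np.cos(phi)*z; xk=np.cos(phi)*mx+np.sin(phi)*z
    return np.stack([xk,my,zk],1)
def wire(im,p,C,R,col,s,x0,y0):
    for (cx,cy,cz,sx,sy,sz) in [(0,0,0,34,12,40),(0,0,-38,14,5,24)]:
        c=np.array([[i,j,k] for i in(-1,1) for j in(-1,1) for k in(-1,1)])*np.array([sx,sy,sz])/2+np.array([cx,cy,cz])
        u=proj(p,C+(c/1000)@R.T); u=((u-[x0,y0]+.5)*s).astype(int)
        for a in range(8):
            for b in range(a):
                if bin(a^b).count('1')==1: cv2.line(im,tuple(map(int,u[a])),tuple(map(int,u[b])),col,1,cv2.LINE_AA)
E
python3 - <<'E'
from h import *
q=L('s10');T=np.array([0.5557,0.0515,0.2405])
x0,y0,s=310,165,9
outs=[]
for ph,col in [(25,(0,255,0)),(30,(0,255,255)),(35,(0,0,255))]:
    im=cv2.resize(q['img'][y0:y0+60,x0:x0+44],None,fx=s,fy=s,interpolation=cv2.INTER_CUBIC)
    R=keyframe(np.radians(ph),-.113); C=T+[0,0,.005]-.007*R[:,2]
    wire(im,q,C,R,col,s,x0,y0); outs.append(im)
o=np.hstack(outs); cv2.imwrite('pics/fit.png',cv2.resize(o,(792,int(o.shape[0]*792/o.shape[1]))))
E
```

```text
(no output)
```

View pics/fit.png

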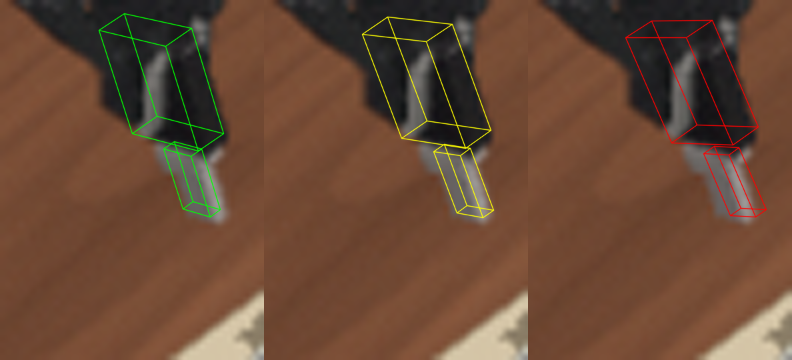

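>>> servo_tool:
  plan:
    - [[0.014,0,-0.012,0,-1],[0.014,0.0005,-0.015,0,-1],[0,0,-0.015,0,-1],[0,0,-0.0105,0,-1],[0,0,0,0,-1],[0,0,0,0,-1]]

```text
time_s: 12.6
eef_pos: [0.5835, 0.0529, 0.1882]
eef_rot: [-0.0, 0.056, 0.998, -0.0]
wrist_force: [-0.2, -0.0, 0.1]
opening: 0.132
```

Run:
```python
from h import *
q=shot('scene','s11');t=shot('top','t11');o=get_obs(); print(o['eef_pos'],o['eef_rot'],o['wrist_force'],o['opening'])
T=o['eef_pos']
s=9;x0,y0=325,190
im=cv2.resize(q['img'][y0:y0+60,x0:x0+44],None,fx=s,fy=s,interpolation=cv2.INTER_CUBIC);im2=im.copy()
R=keyframe(np.radians(30),-.111); C=T+[0,0,.005]-.007*R[:,2]
wire(im2,q,C,R,(0,255,255),s,x0,y0)
K=np.array([.617,.048,.135])
ring=K+np.array([[8*a,3.5*b,0] for a,b in [(-1,-1),(-1,1),(1,1),(1,-1)]])/1000@R.T
u=((proj(q,ring)-[x0,y0]+.5)*s).astype(np.int32); cv2.polylines(im2,[u],True,(0,0,255),1)
cv2.imwrite('pics/ins1.png',np.hstack([im,im2]))
print(proj(q,K),proj(q,C-.05*R[:,2]))
x0,y0=270,190
im=cv2.resize(t['img'][y0:y0+50,x0:x0+44],None,fx=s,fy=s,interpolation=cv2.INTER_CUBIC);im2=im.copy()
wire(im2,t,C,R,(0,255,255),s,x0,y0)
u=((proj(t,ring)-[x0,y0]+.5)*s).astype(np.int32); cv2.polylines(im2,[u],True,(0,0,255),1)
cv2.imwrite('pics/ins1t.png',np.hstack([im,im2]))
```

```text
[0.58421099 0.05300263 0.18913358] [ 6.95382524e-04  5.58575292e-02  9.98438506e-01 -5.45622068e-05] [-0.34629712  0.36138439 -0.18245407] 0.12824917689784163
[[355.84443802 227.33792834]] [[354.93275369 222.71961462]]
```

View pics/ins1.png

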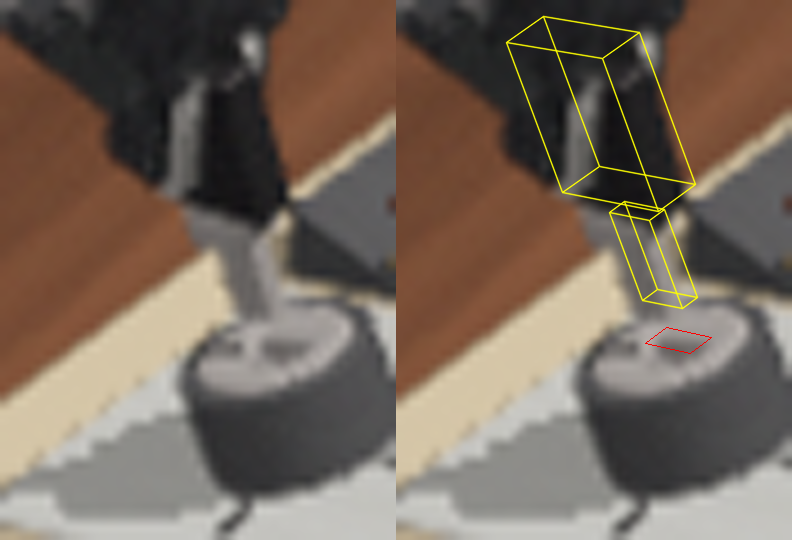

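View pics/ins1t.png

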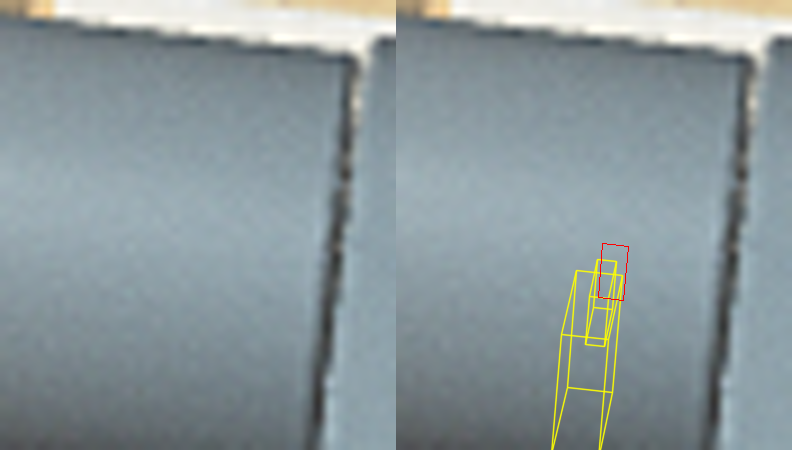

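Run:
```python
from h import *
q=L('s11');s=18;x0,y0=340,205
im=cv2.resize(q['img'][y0:y0+33,x0:x0+44],None,fx=s,fy=s,interpolation=cv2.INTER_LANCZOS4)
cv2.imwrite('pics/z11.png',im)
# jacobian px per mm in machine axes at K
K=np.array([.6173,.0472,.1333]);R=keyframe(0,-.111)
for i,n in enumerate('xyz'): print(n,(proj(q,K+.01*R[:,i])-proj(q,K))[0]/10)
```

```text
x [0.34680509 0.26289302]
y [ 0.32887855 -0.24957308]
z [ 0.02609789 -0.31339202]
```

View pics/z11.png

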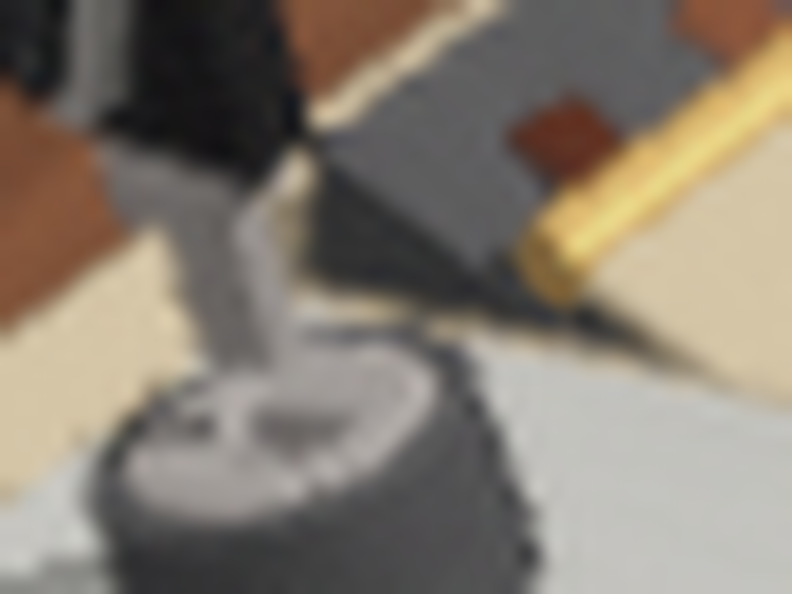

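Run:
```python
from h import *
q=L('s10');s=16;x0,y0=318,165
im=cv2.resize(q['img'][y0:y0+37,x0:x0+37],None,fx=s,fy=s,interpolation=cv2.INTER_LANCZOS4)
cv2.imwrite('pics/z10.png',im)
w=L('w10');cv2.imwrite('pics/zw10.png',cv2.resize(w['img'][280:430,260:390],None,fx=4,fy=4,interpolation=cv2.INTER_LANCZOS4))
```

```text
(no output)
```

View pics/z10.png

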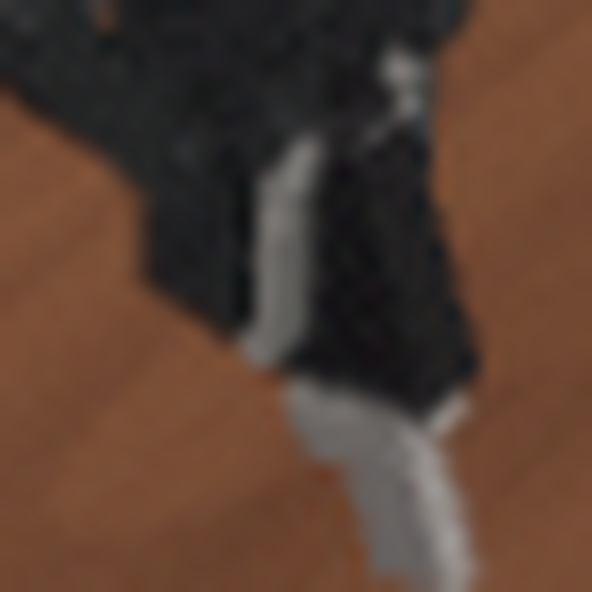

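View pics/zw10.png

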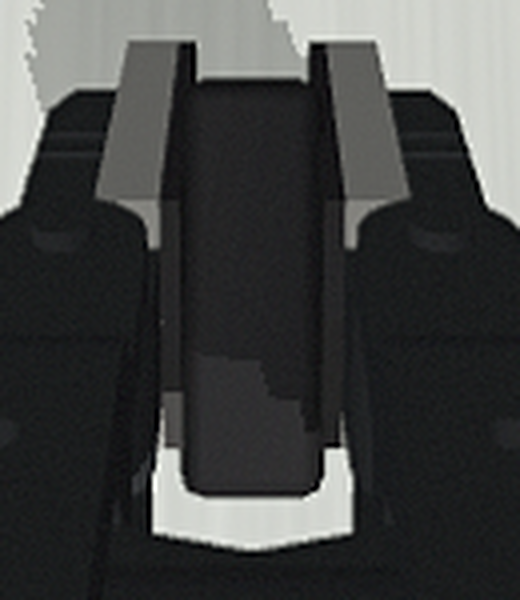

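```bash
cat > fit.py <<'E'
from h import *
from scipy.optimize import least_squares
def run(T,yaw,q,w,sc,rows):
    # sc: list of (keypt mm, px)
    c=np.array([[i,j,k] for i in(-1,1) for j in(-1,1) for k in(-1,1)])*np.array([34,12,40])/2
    def f(p):
        ph,a,b,dy,u,v=p
        R=keyframe(ph,yaw); C=T+[0,0,.005]+R@(np.array([b,dy,-a])/1000)
        r=[]
        for kp,px in sc: r+=list((proj(q,C+R@(np.array(kp)/1000))[0]-px-[u,v])/0.7)
        if rows is not None:
            pr=proj(w,C+(c/1000)@R.T)[:,1]
            r+=[(pr.min()-rows[0])/1.5,(pr.max()-rows[1])/1.5]
        return np.array(r+[u/1.,v/1.,(a-7)/2,b/2,dy/1.])
    s=least_squares(f,[.5,7,0,0,0,0]); p=s.x
    print('phi deg %.1f a %.1f b %.1f dy %.1f bias %.1f %.1f'%(np.degrees(p[0]),*p[1:]),s.fun.round(1)); return p
E
python3 - <<'E'
from fit import *
q,w=L('s10'),L('w10')
sc=[((17,-6,-20),(344.1,190.1)),((17,6,-20),(347.2,187.6)),((-7,-2.5,-50),(340.3,199.8)),((7,-2.5,-50),(345.3,201.5)),((7,2.5,-50),(347.3,199))]
T=np.array([.5556,.0515,.2404])
run(T,-.112,q,w,sc,(300.3,403.5)); run(T,-.112,q,w,sc,None)
q=L('s11');T=np.array([.5838,.0525,.1886])
f=lambda x,y:(340+x/18-.5,205+y/18-.5)
sc=[((17,-6,-20),f(240,185)),((17,6,-20),f(310,140)),((-7,-2.5,-50),f(215,357)),((7,-2.5,-50),f(262,370)),((7,2.5,-50),f(290,350))]
run(T,-.112,q,w,sc,None)
E
```

```text
phi deg 22.5 a 8.9 b 4.1 dy 0.1 bias 0.2 0.6 [-0.6  0.6  1.  -0.1  0.2 -0.3 -0.3 -0.6 -0.7  1.2 -1.7 -0.1  0.2  0.6
  0.9  2.   0.1]
phi deg 24.5 a 7.6 b 0.8 dy 0.2 bias -0.5 -0.1 [-1.   0.1  0.6 -0.6  0.5 -0.1 -0.1 -0.7 -0.5  1.1 -0.5 -0.1  0.3  0.4
  0.2]
phi deg 26.6 a 8.2 b -0.1 dy -0.3 bias 0.3 -0.8 [-0.1  0.1  0.1 -0.6 -1.7 -0.5  0.9  0.3  1.1  0.1  0.3 -0.8  0.6 -0.1
 -0.3]
```

>>> servo_tool:
  plan:
    - [[0.004,-0.0025,0,0,-1],[0.0035,0,-0.002,0,-1],[0,0,-0.0025,0,-1],[0,0,0,0,-1]]

```text
time_s: 13.1
eef_pos: [0.5921, 0.0505, 0.1846]
eef_rot: [0.001, 0.056, 0.998, -0.0]
wrist_force: [-1.4, -0.5, 4.0]
opening: 0.128
```

Run:
```python
from h import *
q=shot('scene','s12');o=get_obs(); print(o['eef_pos'],o['eef_rot'],o['wrist_force'],o['opening'])
s=18;x0,y0=335,205
im=cv2.resize(q['img'][y0:y0+33,x0:x0+44],None,fx=s,fy=s,interpolation=cv2.INTER_LANCZOS4)
cv2.imwrite('pics/z12.png',im)
```

```text
[0.59202461 0.05048627 0.18454652] [ 6.91589404e-04  5.58421376e-02  9.98439367e-01 -9.16394492e-05] [-0.75813077  0.56037009  3.97414694] 0.13367325846710537
```

View pics/z12.png

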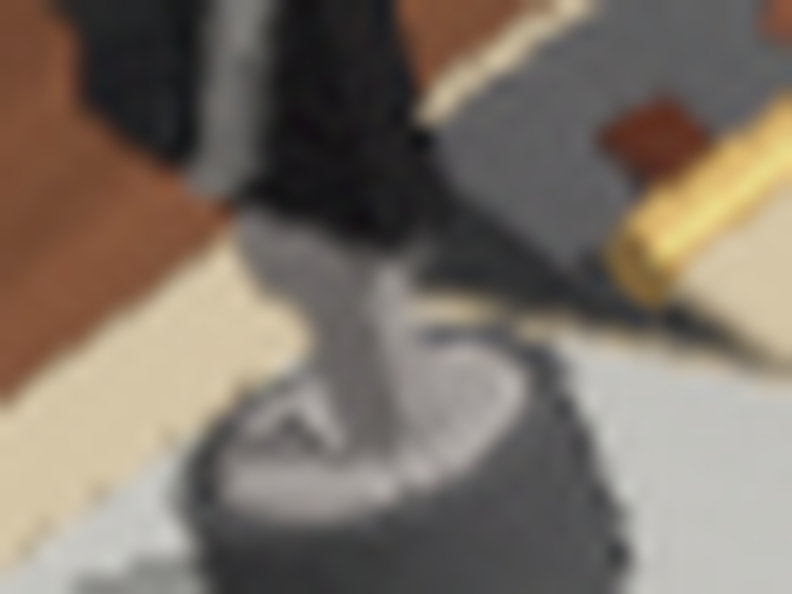

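>>> servo_tool:
  plan:
    - [[0,0,0.002,0,-1],[0,0.0025,0,0,-1],[0,0,-0.002,0,-1],[0,0,0,0,-1]]

```text
time_s: 13.55
eef_pos: [0.5916, 0.0534, 0.184]
eef_rot: [0.0, 0.056, 0.998, 0.0]
wrist_force: [-0.6, 1.5, 4.8]
opening: 0.131
```

Run:
```python
from h import *
q=shot('scene','s13');o=get_obs(); print(o['eef_pos'],o['eef_rot'],o['wrist_force'],o['opening'])
s=18;x0,y0=335,205
im=cv2.resize(q['img'][y0:y0+33,x0:x0+44],None,fx=s,fy=s,interpolation=cv2.INTER_LANCZOS4)
cv2.imwrite('pics/z13.png',im)
```

```text
[0.59153116 0.05335239 0.18401962] [1.51864263e-04 5.57290359e-02 9.98445907e-01 1.48847916e-04] [-1.66566137  0.91254723  4.00560419] 0.1326792629379368
```

View pics/z13.png

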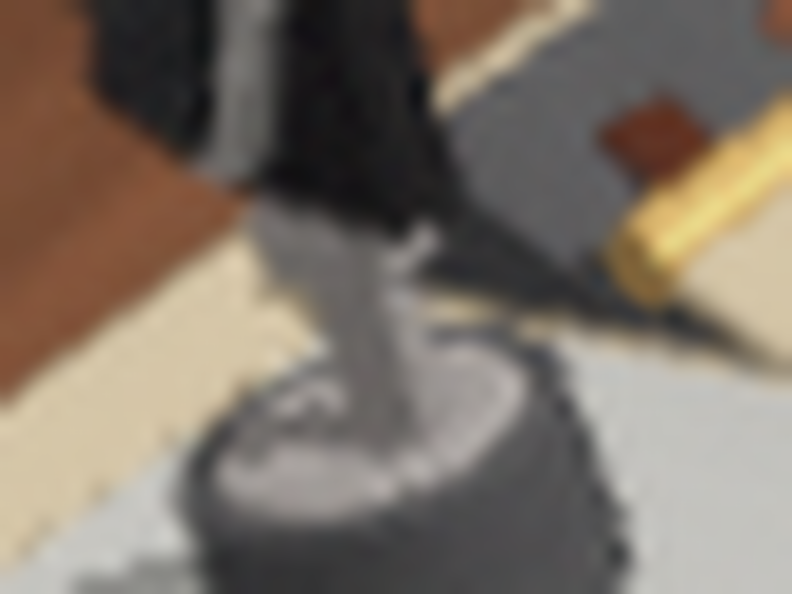

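>>> servo_tool:
  plan:
    - [[0.001,0,-0.0015,0,-1],[0.001,0,-0.0015,0,-1],[0,0,0,0,-1]]

```text
time_s: 13.9
eef_pos: [0.5923, 0.0535, 0.1831]
eef_rot: [-0.001, 0.056, 0.998, -0.0]
wrist_force: [-14.1, 0.2, 20.8]
opening: 0.128
```

Run:
```python
from h import *
q=shot('scene','s14');w=shot('wrist','w14');o=get_obs(); print(o['eef_pos'],o['eef_rot'],o['wrist_force'],o['torque'],o['opening'])
s=18;x0,y0=335,205
im=cv2.resize(q['img'][y0:y0+33,x0:x0+44],None,fx=s,fy=s,interpolation=cv2.INTER_LANCZOS4)
cv2.imwrite('pics/z14.png',im)
```

```text
[0.59225667 0.05346686 0.1830387 ] [-1.23683779e-03  5.55425237e-02  9.98455555e-01 -5.64907972e-05] [-13.96621638   1.50144759  20.549503  ] [2.35444447e-01 2.19777483e+00 9.02662661e-04] 0.1342795124249048
```

View pics/z14.png

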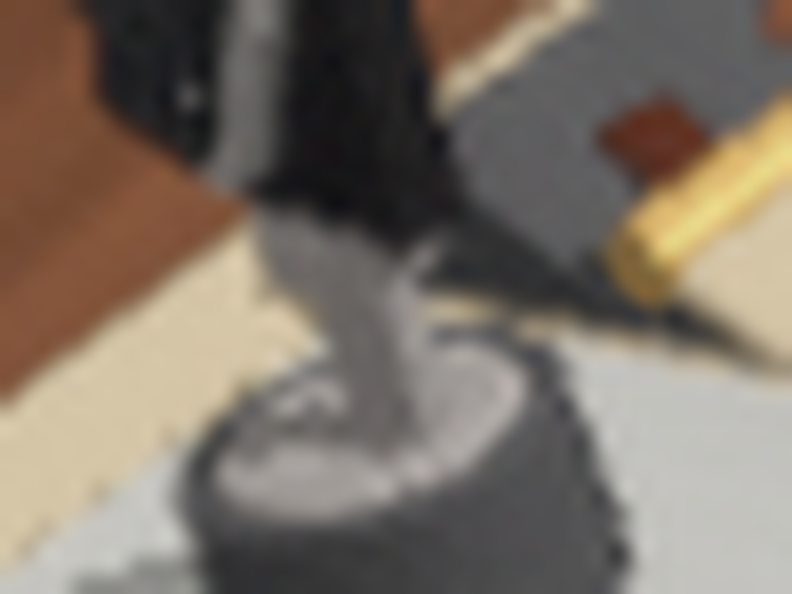

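View pics/w14.png

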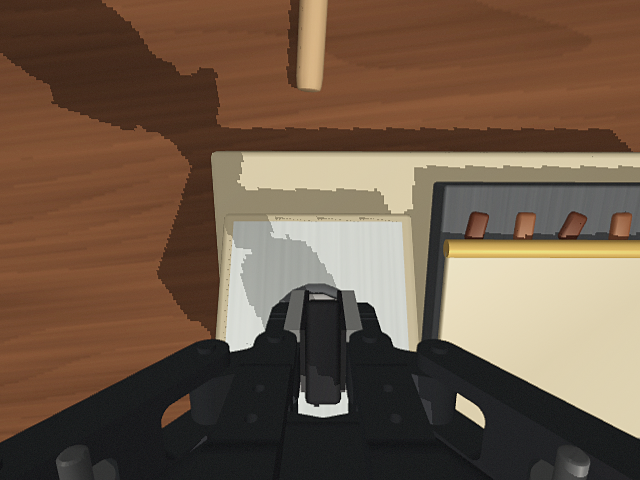

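Run:
```python
from h import *
s=16;x0,y0=332,203;W,H=48,40
R=keyframe(np.radians(30),-.111)
th=np.linspace(0,2*np.pi,60)
def ov(q,K,key=None):
    im=cv2.resize(q['img'][y0:y0+H,x0:x0+W],None,fx=s,fy=s,interpolation=cv2.INTER_LANCZOS4)
    def pl(P,c):
        u=((proj(q,P)-[x0,y0]+.5)*s).astype(np.int32); cv2.polylines(im,[u],True,c,1,cv2.LINE_AA)
    for r,c in [(19,(0,255,0)),(24.5,(255,255,0))]: pl(K+np.c_[r*np.cos(th),r*np.sin(th),0*th]/1000@R.T,c)
    for dx,dy in [(8,3.5),(10,5.5)]: pl(K+np.array([[dx*a,dy*b,0] for a,b in [(-1,-1),(-1,1),(1,1),(1,-1)]])/1000@R.T,(0,0,255))
    if key is not None:
        wire(im,q,key[0],key[1],(0,255,255),s,x0,y0)
    return im
K=np.array([.6173,.0472,.1333])
cv2.imwrite('pics/ov2.png',ov(L('s2'),K))
T=np.array([.5923,.0535,.1831])
Rk=keyframe(np.radians(26),-.111);C=T+[0,0,.005]-.008*Rk[:,2]
cv2.imwrite('pics/ov14.png',ov(L('s14'),K,(C,Rk)))
```

View pics/ov2.png

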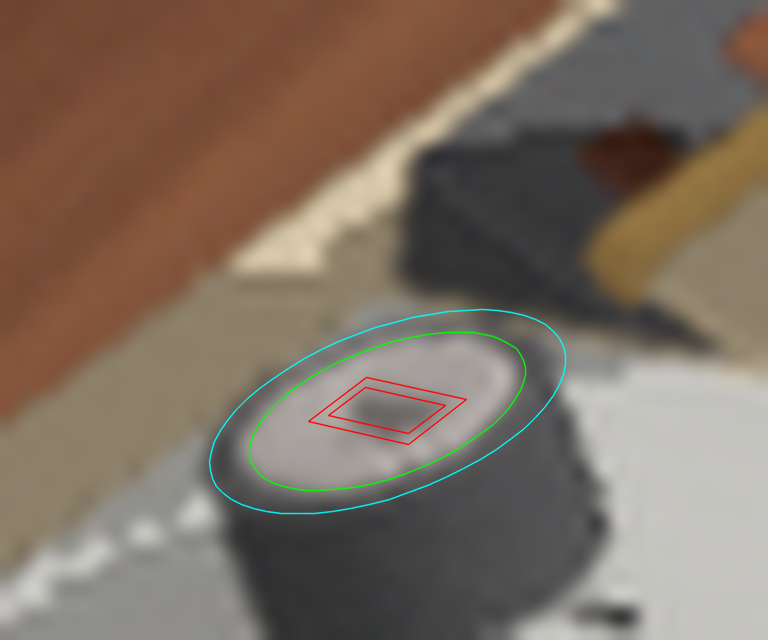

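View pics/ov14.png

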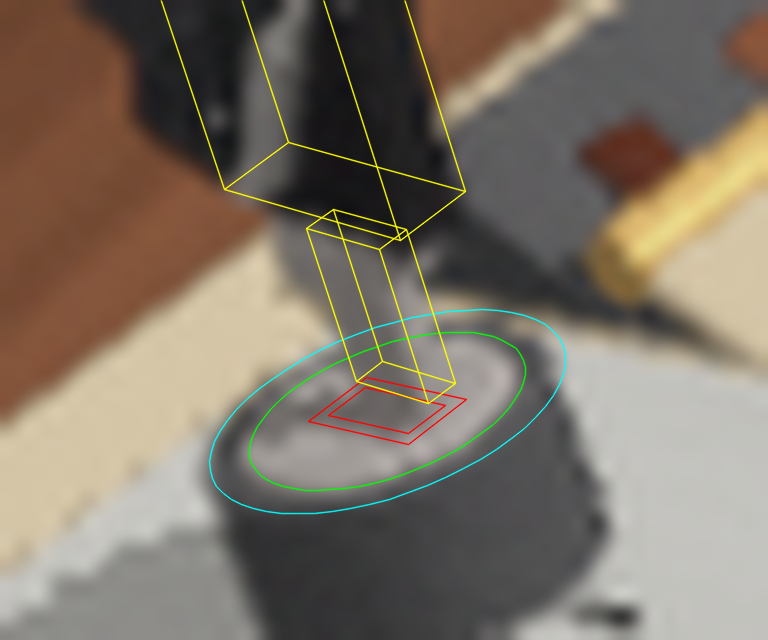

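>>> servo_tool:
  plan:
    - [[-0.0015,0,0.0026,0,-1],[0,0.001,0,0,-1],[0,0,0,0,-1]]

```text
time_s: 14.3
eef_pos: [0.5913, 0.0538, 0.1834]
eef_rot: [-0.001, 0.056, 0.998, -0.0]
wrist_force: [-6.8, -1.3, 7.1]
opening: 0.129
```

>>> servo_tool:
  plan:
    - [[0,0.001,0,0,-1],[-0.0009,0,-0.0005,0,-1],[0,0,0,0,-1]]

```text
time_s: 14.6
eef_pos: [0.5911, 0.0543, 0.1833]
eef_rot: [0.0, 0.056, 0.998, -0.001]
wrist_force: [-3.7, -2.0, 8.2]
opening: 0.131
```

>>> servo_tool:
  plan:
    - [[-0.0009,0,-0.0005,0,-1],[-0.0009,0,-0.0005,0,-1],[0,0,0,0,-1]]

```text
time_s: 14.9
eef_pos: [0.5906, 0.0543, 0.1831]
eef_rot: [0.002, 0.056, 0.998, -0.001]
wrist_force: [-1.6, -2.0, 8.6]
opening: 0.129
```

```bash
cat > look.py <<'E'
from h import *
import sys
n=sys.argv[1]
q=shot('scene','s'+n);o=get_obs(); print(o['eef_pos'].round(4),o['wrist_force'].round(1),o['torque'].round(2),o['opening'].round(3))
s=16;x0,y0=332,195;W,H=48,48
im=cv2.resize(q['img'][y0:y0+H,x0:x0+W],None,fx=s,fy=s,interpolation=cv2.INTER_LANCZOS4)
R=keyframe(np.radians(30),-.111)
K=np.array([.6173,.0472,.1333])
P=K+np.array([[8*a,3.5*b,0] for a,b in [(-1,-1),(-1,1),(1,1),(1,-1)]])/1000@R.T
u=((proj(q,P)-[x0,y0]+.5)*s).astype(np.int32); im2=im.copy(); cv2.polylines(im2,[u],True,(0,0,255),1,cv2.LINE_AA)
cv2.imwrite('pics/z%s.png'%n,cv2.resize(im2,(600,600)))
E
python3 look.py 15
```

```text
Traceback (most recent call last):
  File "look.py", line 4, in <module>
    q=shot('scene','s'+n);o=get_obs(); print(o['eef_pos'].round(4),o['wrist_force'].round(1),o['torque'].round(2),o['opening'].round(3))
                                                                                                                  ^^^^^^^^^^^^^^^^^^
AttributeError: 'float' object has no attribute 'round'
```

```bash
sed -i "s/,o\['opening'\].round(3)//" look.py; python3 look.py 15
```

```text
[0.5906 0.0544 0.1831] [-1.9 -1.7  8.3] [-0.36  0.04 -0.01]
```

View pics/z15.png

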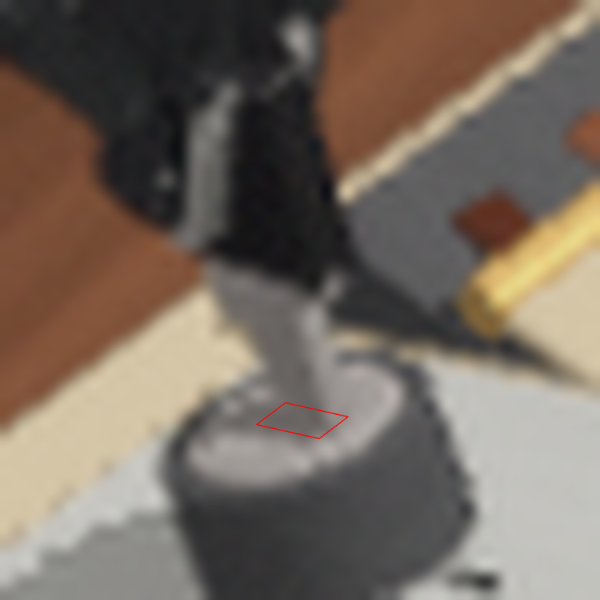

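Run:
```python
from h import *
tiles=[]
for n in ['s2','s11','s12','s14','s15']:
    g=L(n)['img'][216:238,343:369].astype(float).mean(2)
    g=np.clip((g-60)/(190-60),0,1)*255
    t=cv2.resize(g.astype(np.uint8),None,fx=10,fy=10,interpolation=cv2.INTER_CUBIC)
    cv2.putText(t,n,(3,15),0,.5,255,1); tiles.append(t)
tiles.append(np.zeros_like(tiles[0]))
cv2.imwrite('pics/cmp.png',np.vstack([np.hstack(tiles[:3]),np.hstack(tiles[3:])]))
```

```text
(no output)
```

View pics/cmp.png

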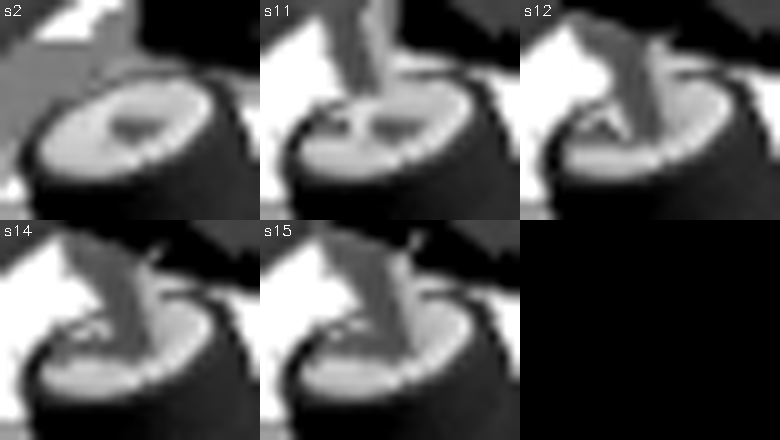

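>>> servo_tool:
  plan:
    - [[0.0005,0,-0.0015,0,-1],[0.0005,0,-0.0015,0,-1],[0,0,0,0,-1]]

```text
time_s: 15.3
eef_pos: [0.5911, 0.0544, 0.1825]
eef_rot: [0.001, 0.056, 0.998, -0.001]
wrist_force: [-12.9, -1.5, 24.7]
opening: 0.131
```

```bash
python3 look.py 16; python3 -c "
from h import *
for i in range(4): print(get_obs()['eef_pos'].round(4),get_obs()['time_s'])"
```

```text
[0.5911 0.0544 0.1826] [-12.1  -1.6  24.8] [-0.39  1.76 -0.14]
[0.5911 0.0544 0.1826] 15.35
[0.5911 0.0544 0.1826] 15.35
[0.5911 0.0544 0.1826] 15.35
[0.5911 0.0544 0.1826] 15.35
```

View pics/z16.png

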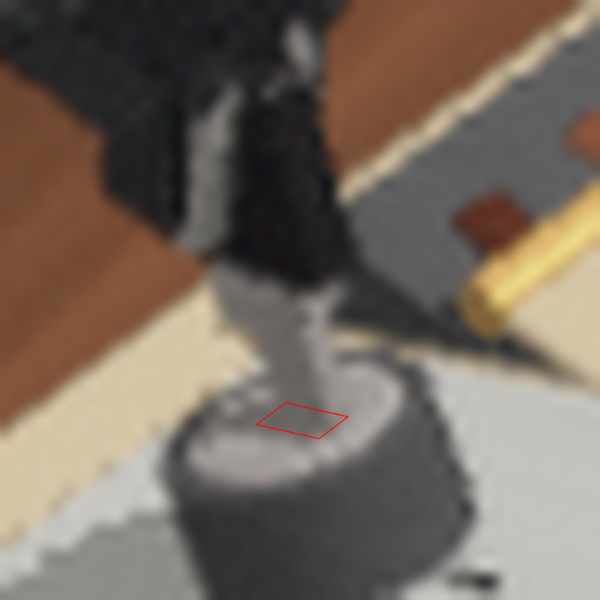

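>>> servo_tool:
  plan:
    - [[-0.002,0,0.005,0,-1],[0.0054,-0.0047,0.002,0,-1],[0,0,-0.0006,0,-1],[0,0,-0.0006,0,-1],[0,0,0,0,-1]]

```text
time_s: 15.85
eef_pos: [0.5943, 0.0499, 0.1856]
eef_rot: [0.001, 0.056, 0.998, -0.0]
wrist_force: [-4.3, -1.3, 10.6]
opening: 0.128
```

```bash
python3 look.py 17
```

```text
[0.5943 0.0499 0.1856] [-5.2 -1.2 10.3] [-0.14  0.63  0.02]
```

View pics/z17.png

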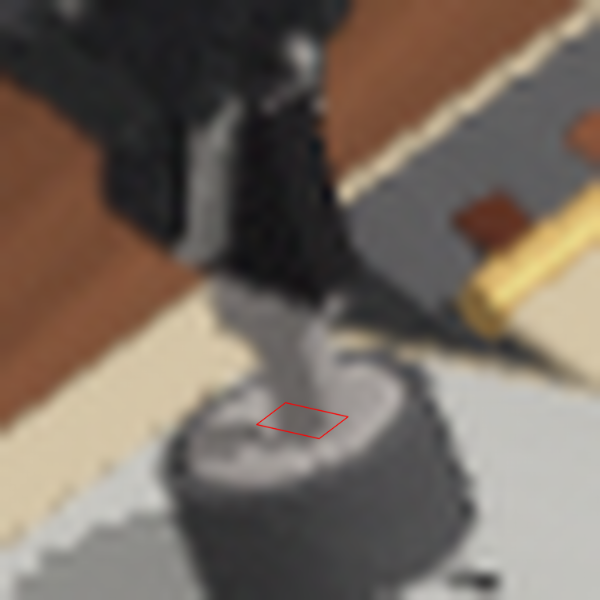

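Run:
```python
from h import *
q=shot('wrist','w17')
R=keyframe(np.radians(30),-.111)
th=np.linspace(0,2*np.pi,90)
def ov(q,K,x0=255,y0=255,W=140,H=110,s=5.6):
    im=cv2.resize(q['img'][y0:y0+H,x0:x0+W],None,fx=s,fy=s,interpolation=cv2.INTER_CUBIC)
    for r,c in [(19,(0,255,0)),(24.5,(255,255,0))]:
        u=((proj(q,K+np.c_[r*np.cos(th),r*np.sin(th),0*th]/1000@R.T)-[x0,y0]+.5)*s).astype(np.int32); cv2.polylines(im,[u],True,c,1,cv2.LINE_AA)
    return im
cv2.imwrite('pics/o17.png',ov(q,np.array([.617,.0487,.1361])))
```

```text
(no output)
```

View pics/o17.png

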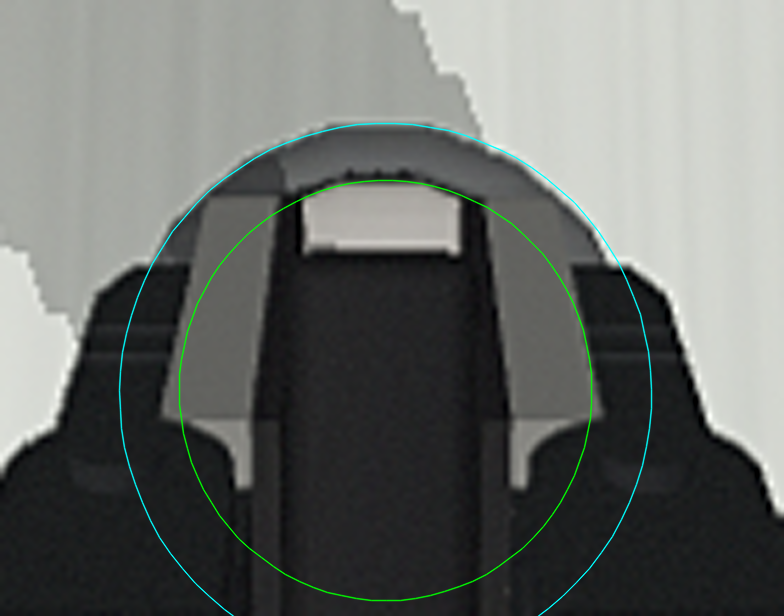

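>>> servo_tool:
  plan:
    - [[-0.001,0,0.003,0,-1],[-0.0012,0.0013,-0.001,0,-1],[0.0005,0,-0.0015,0,-1],[0.0005,0,-0.0015,0,-1],[0,0,0,0,-1]]

```text
time_s: 16.45
eef_pos: [0.5921, 0.0517, 0.1839]
eef_rot: [-0.001, 0.056, 0.998, -0.0]
wrist_force: [-5.0, -0.4, 7.1]
opening: 0.133
```

Push along the slot axis a little.

>>> servo_tool:
  plan:
    - [[0.001,0,-0.0017,0,-1],[0.001,0,-0.0017,0,-1],[0,0,0,0,-1]]

```text
time_s: 16.75
eef_pos: [0.5931, 0.0512, 0.179]
eef_rot: [-0.002, 0.056, 0.998, -0.001]
wrist_force: [-3.2, -3.1, -1.1]
opening: 0.131
```

```bash
python3 look.py 18
python3 - <<'E'
from h import *
q=shot('wrist','w18')
R=keyframe(np.radians(30),-.111)
th=np.linspace(0,2*np.pi,90)
K=np.array([.617,.0487,.1361]);x0,y0,W,H,s=255,255,140,160,3.7
im=cv2.resize(q['img'][y0:y0+H,x0:x0+W],None,fx=s,fy=s,interpolation=cv2.INTER_CUBIC)
for r,c in [(19,(0,255,0)),(24.5,(255,255,0))]:
        u=((proj(q,K+np.c_[r*np.cos(th),r*np.sin(th),0*th]/1000@R.T)-[x0,y0]+.5)*s).astype(np.int32); cv2.polylines(im,[u],True,c,1,cv2.LINE_AA)
T=get_obs()['eef_pos']
Rk=keyframe(np.radians(26),-.111);wire(im,q,T+[0,0,.005]-.008*Rk[:,2],Rk,(0,255,255),s,x0,y0)
cv2.imwrite('pics/o18.png',im)
E
```

```text
[0.5931 0.0512 0.1789] [-3.8 -2.3 -0.3] [-0.59  0.79 -0.08]
```

View pics/z18.png

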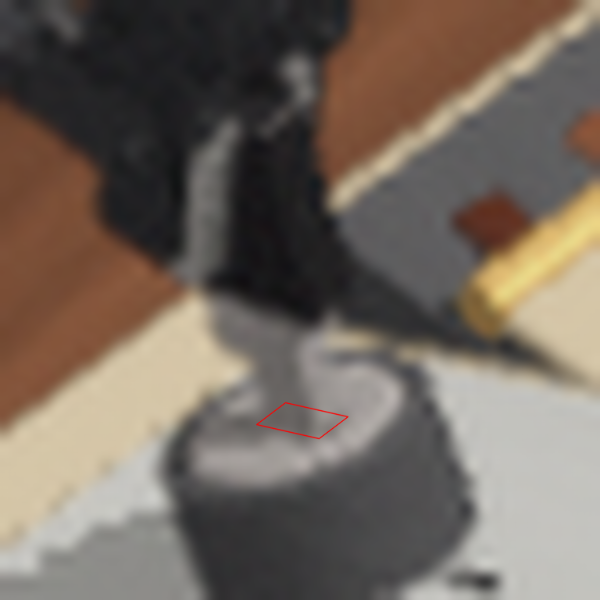

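View pics/o18.png

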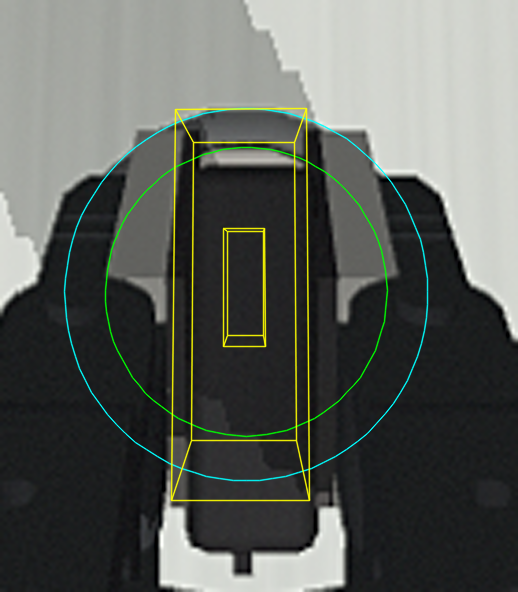

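>>> servo_tool:
  plan:
    - [[0.001,-0.0001,-0.0017,0,-1],[0.001,-0.0001,-0.0017,0,-1],[0.001,-0.0001,-0.0017,0,-1],[0,0,0,0,-1]]

```text
time_s: 17.25
eef_pos: [0.5956, 0.0509, 0.1735]
eef_rot: [-0.003, 0.056, 0.998, -0.0]
wrist_force: [-5.2, -4.2, -1.6]
opening: 0.131
```

>>> servo_tool:
  plan:
    - [[0.001,-0.0005,-0.0017,0,-1],[0.001,-0.0003,-0.0017,0,-1],[0.001,-0.0001,-0.0017,0,-1],[0.001,-0.0001,-0.0017,0,-1],[0,0,0,0,-1]]

```text
time_s: 17.75
eef_pos: [0.5988, 0.0504, 0.1662]
eef_rot: [-0.004, 0.056, 0.998, -0.0]
wrist_force: [-7.6, -2.7, -2.0]
opening: 0.13
```

```bash
python3 look.py 19
python3 - <<'E'
from h import *
q=shot('wrist','w19')
cv2.imwrite('pics/o19.png',q['img'][240:440,200:450])
E
```

```text
[0.5988 0.0504 0.1662] [-7.4 -1.9 -1.2] [-0.35  1.42 -0.1 ]
```

View pics/z19.png

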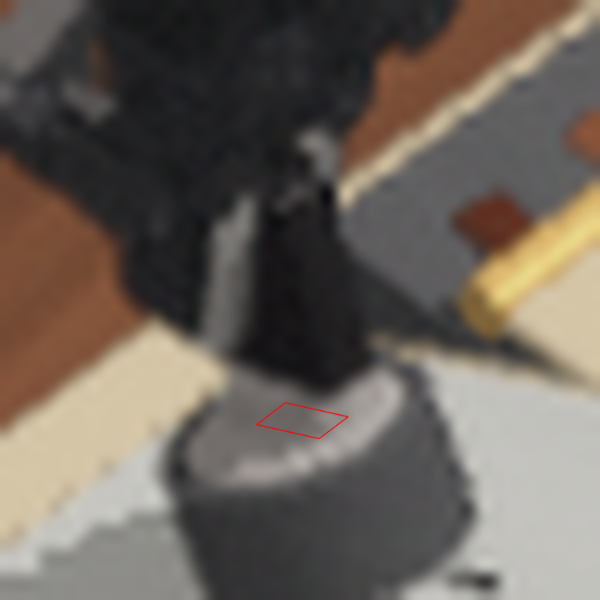

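View pics/o19.png

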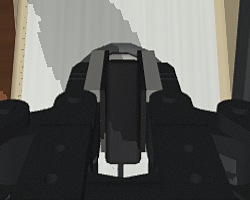

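>>> servo_tool:
  plan:
    - [[0.001,-0.0001,-0.0017,0,-1],[0.001,-0.0001,-0.0017,0,-1],[0.001,-0.0001,-0.0017,0,-1],[0,0,0,0,-1]]

```text
time_s: 18.25
eef_pos: [0.6008, 0.0502, 0.1624]
eef_rot: [-0.005, 0.056, 0.998, -0.0]
wrist_force: [-17.9, -1.9, 10.0]
opening: 0.131
```

>>> servo_tool:
  plan:
    - [[0,0,-0.002,0,-1],[0.0005,0,-0.001,0,-1],[0,0,0,0,-1]]

```text
time_s: 18.55
eef_pos: [0.601, 0.0503, 0.1621]
eef_rot: [-0.005, 0.055, 0.998, -0.0]
wrist_force: [-27.8, -1.1, 27.8]
opening: 0.129
```

```bash
python3 look.py 20
```

```text
[0.6009 0.0503 0.1621] [-27.9  -2.   27.6] [-0.47  4.41 -0.17]
```

View pics/z20.png

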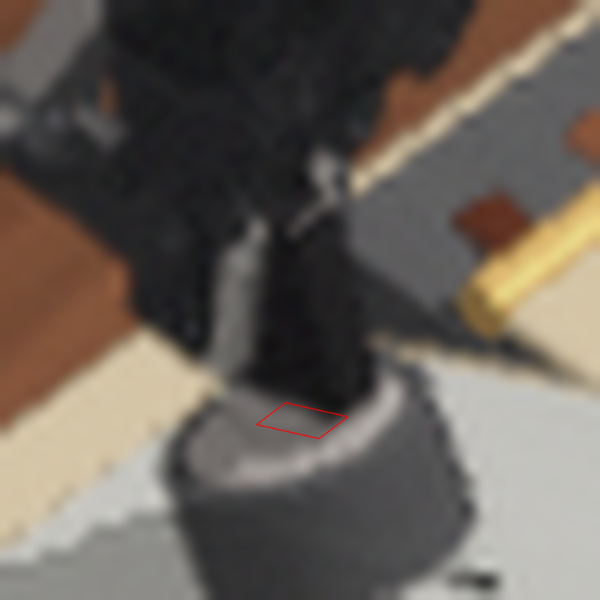

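```bash
cat > turn.py <<'E'
from h import *
K=np.array([.6175,.0486]); yaw=-.111
mx=np.array([np.cos(yaw),np.sin(yaw)]);my=np.array([-np.sin(yaw),np.cos(yaw)])
def tcp(phi,w=.040,zt=.023,r=.011,off=.005,clr=0.,half=.006):
    s,c=np.sin(phi),np.cos(phi);C,S=np.cos(np.pi/6),.5
    xk=np.array([C,0,S]);yk=np.array([0,1,0]);zk=np.array([-S,0,C])
    xp=c*xk-s*yk; yp=s*xk+c*yk
    h=(zt-r*xp[2]-half*yp[2])/zk[2]
    P=h*zk+r*xp+half*yp
    psi=np.arctan2(yp[0],yp[1])
    x=np.array([np.cos(psi),-np.sin(psi)]);y=np.array([np.sin(psi),np.cos(psi)])
    m=P[:2]+off*x-(w/2-clr)*y
    return K+m[0]*mx+m[1]*my, psi, h
if __name__=='__main__':
    t0=np.array([.6009,.0503]);pp=0
    for d in [None,0,10,20,30,40,50,60,70,80,90]:
        if d is None: p,psi,h=tcp(0,clr=.004)
        else: p,psi,h=tcp(np.radians(d))
        print(d,p.round(4),'d mm',((p-t0)*1000).round(1),'dpsi',round(psi-pp,3),'h',round(h*1000,1)); t0=p;pp=psi
E
python3 turn.py
```

```text
None [0.6208 0.0382] d mm [ 19.9 -12.1] dpsi 0.0 h 20.2
0 [0.6203 0.0342] d mm [-0.4 -4. ] dpsi 0.0 h 20.2
10 [0.618  0.0319] d mm [-2.3 -2.3] dpsi 0.152 h 19.7
20 [0.6152 0.03  ] d mm [-2.8 -1.9] dpsi 0.154 h 19.4
30 [0.612  0.0287] d mm [-3.2 -1.4] dpsi 0.158 h 19.3
40 [0.6083 0.0279] d mm [-3.6 -0.8] dpsi 0.165 h 19.5
50 [0.6044 0.0278] d mm [-3.9 -0.1] dpsi 0.173 h 19.8
60 [0.6004 0.0286] d mm [-4.   0.8] dpsi 0.182 h 20.4
70 [0.5964 0.0302] d mm [-4.   1.6] dpsi 0.19 h 21.1
80 [0.5927 0.0326] d mm [-3.7  2.4] dpsi 0.197 h 22.0
90 [0.5895 0.0356] d mm [-3.2  3.1] dpsi 0.201 h 23.1
```

>>> servo_tool:
  plan:
    - [[-0.003,0,0.003,0,-1],[0,0,0,0,-1]]

```text
time_s: 18.8
eef_pos: [0.6001, 0.0502, 0.1627]
eef_rot: [-0.002, 0.056, 0.998, -0.0]
wrist_force: [-8.1, -1.1, 2.9]
opening: 0.129
```

>>> servo_tool:
  plan:
    - [[0,0,0,0,-0.5],[0,0,0,0,-0.08],[0,0,0,0,-0.08],[0,0,0,0,-0.08]]

```text
time_s: 19.2
eef_pos: [0.6023, 0.0501, 0.1633]
eef_rot: [0.0, 0.056, 0.998, 0.0]
wrist_force: [0.2, 0.8, -0.6]
opening: 0.459
```

```bash
python3 look.py 21
python3 - <<'E'
from h import *
q=shot('wrist','w21')
cv2.imwrite('pics/o21.png',cv2.resize(q['img'][240:440,200:450],None,fx=3,fy=3))
print(get_obs()['opening'])
E
```

```text
[0.6023 0.0501 0.1632] [-0.1  0.5 -0.5] [0.03 0.01 0.01]
0.45805676554326724
```

View pics/z21.png

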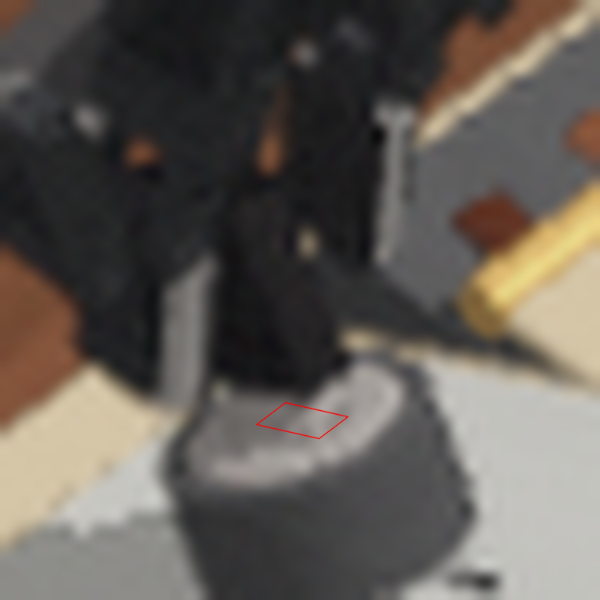

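View pics/o21.png

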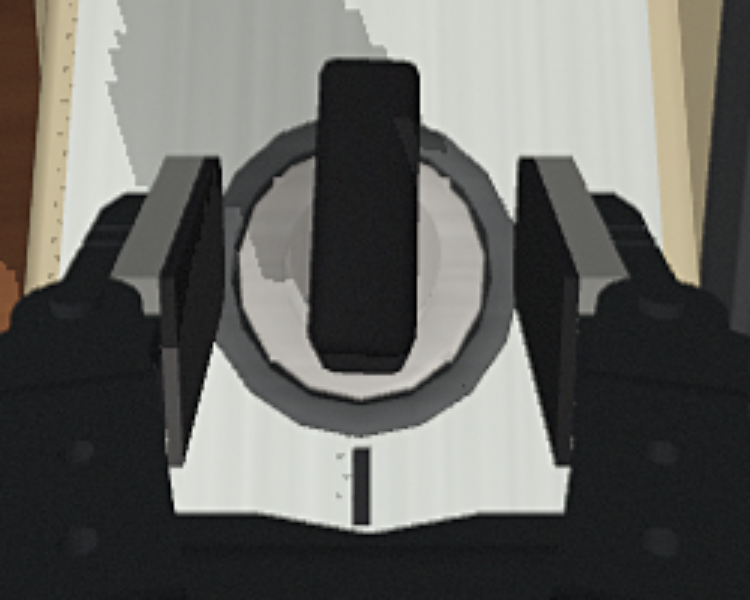

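```bash
cat > ovk.py <<'E'
from h import *
import sys
def ovk(n,K,phi,out,hh=.026,x0=200,y0=240,W=250,H=200,s=3):
    q=L(n); yaw=-.111
    im=cv2.resize(q['img'][y0:y0+H,x0:x0+W],None,fx=s,fy=s,interpolation=cv2.INTER_CUBIC)
    R0=keyframe(np.radians(30),yaw); c,sn=np.cos(phi),np.sin(phi)
    R=R0@np.array([[c,sn,0],[-sn,c,0],[0,0,1]])
    wire(im,q,K+hh*R[:,2],R,(0,255,255),s,x0,y0)
    th=np.linspace(0,2*np.pi,90)
    for r,c in [(19,(0,255,0)),(24.5,(255,255,0))]:
        u=((proj(q,K+np.c_[r*np.cos(th),r*np.sin(th),0*th]/1000@R0.T)-[x0,y0]+.5)*s).astype(np.int32); cv2.polylines(im,[u],True,c,1,cv2.LINE_AA)
    cv2.imwrite('pics/%s.png'%out,im)
if __name__=='__main__':
    ovk('w21',np.array([.6172,.0487,.1358]),0,'k21')
E
python3 ovk.py
```

```text
(no output)
```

View pics/k21.png

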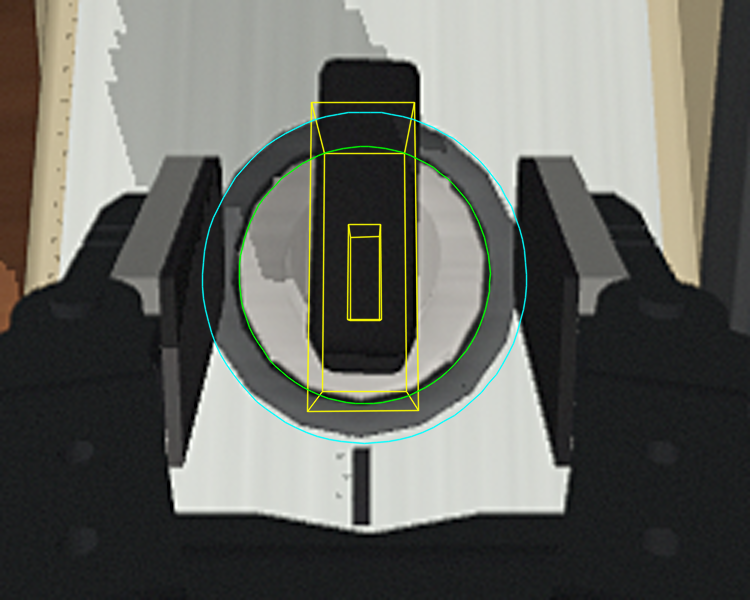

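Run:
```python
from h import *
from scipy.optimize import least_squares
q=L('w21');s2=L('s21')
c=np.array([[i,j,k] for i in(-1,1) for j in(-1,1) for k in(-1,1)])*np.array([34,12,40])/2000
K=np.array([.6172,.0487,.1358]);yaw=-.111;R0=keyframe(np.radians(30),yaw)
def pts(p):
    R=keyframe(p[0],yaw);C=K+R0@np.array([p[1],0,p[2]])
    return R,C,proj(q,C+c@R.T)
# corner idx: i*4+j*2+k ; top face k=1
for ph in np.radians([25,30,35,40,45]):
    # solve for x,z offsets so that min row=260, max row=364
    def f(v):
        R,C,u=pts([ph,v[0]/1000,v[1]/1000]); return [u[:,1].min()-260,u[:,1].max()-364.3]
    s=least_squares(f,[0,26.]);R,C,u=pts([ph,s.x[0]/1000,s.x[1]/1000])
    bl=R0.T@(C-.05*R[:,2]-K)*1000
    print(np.degrees(ph),s.x.round(1),s.fun.round(1),'top+x row',u[[5,7],1].round(0),'bot+x',u[[4,6],1].round(0),'top-x',u[[1,3],1].round(),'bot-x',u[[0,2],1].round(),'widths',(u[[3,7],0]-u[[1,5],0]).round(1),'tip',bl.round(1))
```

```text
25.0 [-5.5 29.4] [-0.  0.] top+x row [364. 364.] bot+x [352. 352.] top-x [260. 260.] bot-x [273. 273.] widths [35.4 37.1] tip [ -9.9   0.  -20.4]
29.999999999999996 [-3.9 30. ] [-0.  0.] top+x row [364. 364.] bot+x [361. 361.] top-x [260. 260.] bot-x [281. 281.] widths [35.2 37.8] tip [ -3.9   0.  -20. ]
35.0 [-4.  24.1] [0. 0.] top+x row [358. 358.] bot+x [364. 364.] top-x [260. 260.] bot-x [287. 287.] widths [33.2 36.3] tip [  0.4   0.  -25.7]
40.0 [-5.2 14. ] [-0. -0.] top+x row [348. 348.] bot+x [364. 364.] top-x [260. 260.] bot-x [292. 292.] widths [30.5 33.8] tip [  3.5   0.  -35.2]
45.0 [-6.3  5.2] [0. 0.] top+x row [340. 340.] bot+x [364. 364.] top-x [260. 260.] bot-x [297. 297.] widths [28.4 31.8] tip [  6.6   0.  -43.1]
```

>>> servo_tool:
  plan:
    - [[0.008,-0.002,0.004,0,-0.08],[0.0105,-0.005,0,0,-0.08],[0,-0.005,0,0,-0.08],[0,0,0,0,-0.08]]

```text
time_s: 19.7
eef_pos: [0.6209, 0.0371, 0.1671]
eef_rot: [-0.0, 0.056, 0.998, -0.0]
wrist_force: [0.2, 0.6, 0.2]
opening: 0.457
```

Run:
```python
from h import *
q=shot('wrist','w22');o=get_obs();print(o['eef_pos'],o['wrist_force'])
cv2.imwrite('pics/o22.png',cv2.resize(q['img'][230:440,200:450],None,fx=2.8,fy=2.8))
```

```text
[0.62047436 0.0375018  0.16693164] [0.54862451 0.19709733 0.13029251]
```

View pics/o22.png

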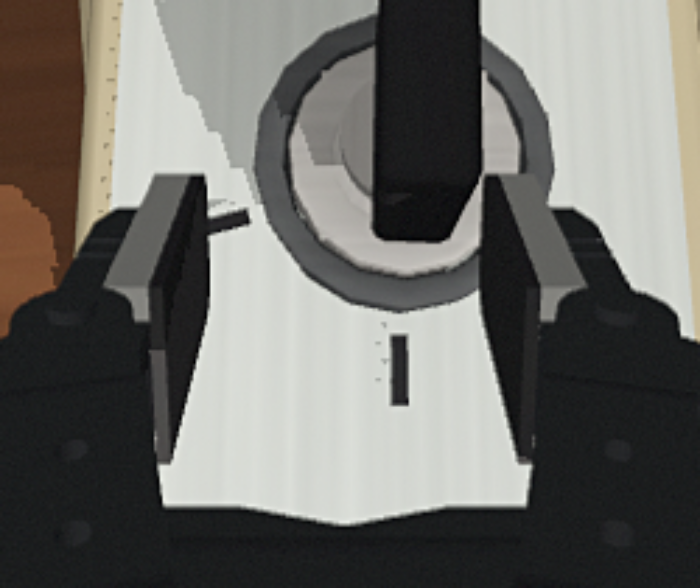

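>>> servo_tool:
  plan:
    - [[-0.002,0,-0.003,0,-0.08],[0,-0.002,0,0,-0.08],[0,-0.002,0,0,-0.08],[-0.001,-0.001,0,-0.075,-0.08],[-0.001,-0.001,0,-0.075,-0.08]]

```text
time_s: 20.25
eef_pos: [0.6163, 0.032, 0.1643]
eef_rot: [0.0, 0.132, 0.991, 0.0]
wrist_force: [0.8, 0.5, 0.5]
opening: 0.465
```

```bash
cat > lw.py <<'E'
from h import *
import sys
n=sys.argv[1]
q=shot('wrist','w'+n);o=get_obs();print(o['eef_pos'].round(4),o['eef_rot'].round(3),o['wrist_force'].round(1),o['torque'].round(2),o['q'].round(2),o['time_s'])
cv2.imwrite('pics/o%s.png'%n,cv2.resize(q['img'][230:440,200:450],None,fx=2.8,fy=2.8))
E
python3 lw.py 23
```

```text
[0.6162 0.0318 0.1643] [-0.     0.134  0.991 -0.   ] [ 0.1 -0.2  0. ] [0.04 0.02 0.06] [-0.14  0.35  1.57 -0.    1.22 -1.44] 20.3
```

View pics/o23.png

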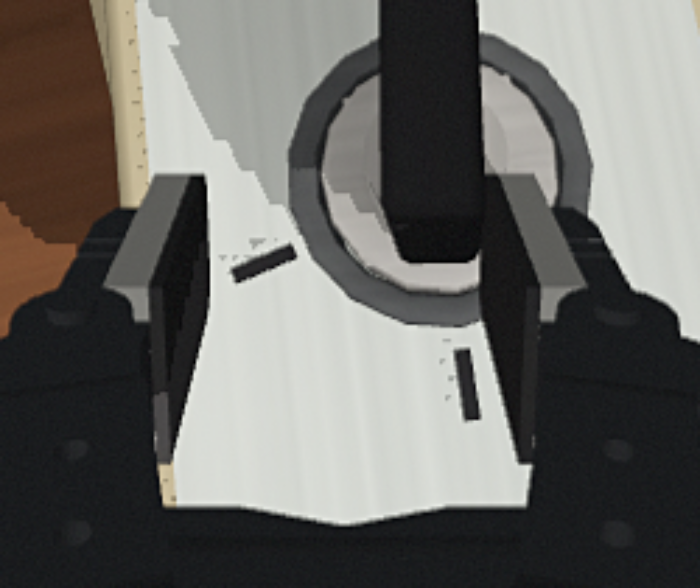

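>>> servo_tool:
  plan:
    - [[-0.0014,-0.001,0,-0.077,-0.08],[-0.0014,-0.0009,0,-0.077,-0.08],[-0.0016,-0.0007,0,-0.079,-0.08],[-0.0016,-0.0007,0,-0.079,-0.08],[-0.0018,-0.0004,0,-0.082,-0.08],[-0.0018,-0.0004,0,-0.082,-0.08]]

```text
time_s: 20.9
eef_pos: [0.6074, 0.0291, 0.1646]
eef_rot: [0.001, 0.361, 0.932, 0.001]
wrist_force: [2.0, 4.3, -0.5]
opening: 0.46
```

```bash
python3 lw.py 24
```

```text
[0.6072 0.0291 0.1645] [0.    0.363 0.932 0.001] [ 2.4  3.  -0.7] [ 0.66 -0.47  0.02] [-0.15  0.33  1.59  0.    1.22 -0.98] 20.95
```

View pics/o24.png

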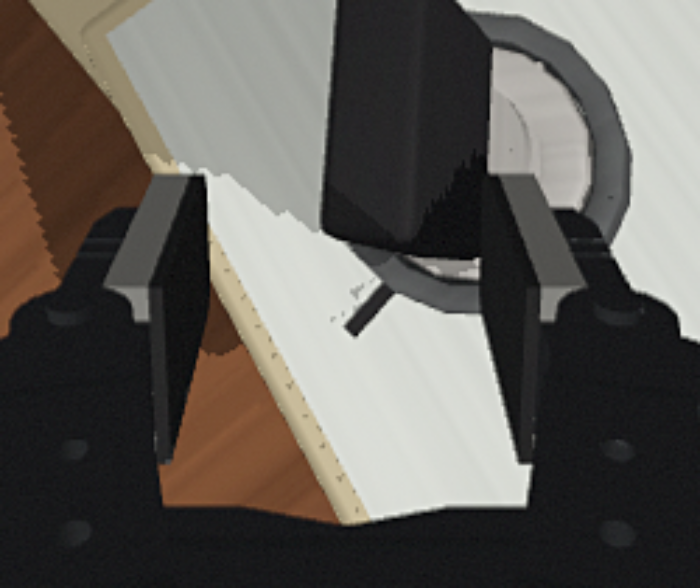

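>>> servo_tool:
  plan:
    - [[-0.002,0,0,-0.086,-0.08],[-0.002,0,0,-0.086,-0.08],[-0.002,0.0004,0,-0.091,-0.08],[-0.002,0.0004,0,-0.091,-0.08],[-0.002,0.0008,0,-0.095,-0.08],[-0.002,0.0008,0,-0.095,-0.08]]

```text
time_s: 21.55
eef_pos: [0.5965, 0.0308, 0.1652]
eef_rot: [0.002, 0.598, 0.801, 0.002]
wrist_force: [6.2, 2.6, 0.9]
opening: 0.459
```

```bash
python3 lw.py 25
```

```text
[0.5963 0.0309 0.1652] [0.002 0.6   0.8   0.001] [ 4.7  2.8 -0.7] [ 0.34 -0.87  0.02] [-0.15  0.31  1.62  0.    1.21 -0.43] 21.6
```

View pics/o25.png

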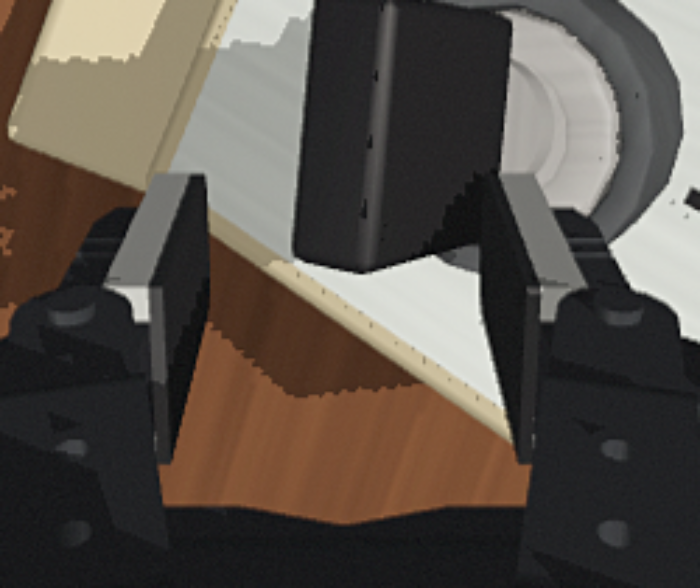

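>>> servo_tool:
  plan:
    - [[-0.0019,0.0012,0,-0.098,-0.08],[-0.0019,0.0012,0,-0.098,-0.08],[-0.0016,0.0015,0,-0.1,-0.08],[-0.0016,0.0015,0,-0.1,-0.08],[0,0,0,0,-0.08]]

```text
time_s: 22.1
eef_pos: [0.5903, 0.0358, 0.1658]
eef_rot: [0.002, 0.744, 0.668, 0.002]
wrist_force: [6.4, -0.3, 0.6]
opening: 0.459
```

```bash
python3 lw.py 26
```

```text
[0.5903 0.0357 0.1658] [0.002 0.743 0.669 0.002] [ 7.2  0.7 -0.2] [ 0.22 -1.15  0.07] [-0.14  0.29  1.64  0.    1.2  -0.04] 22.15
```

View pics/o26.png

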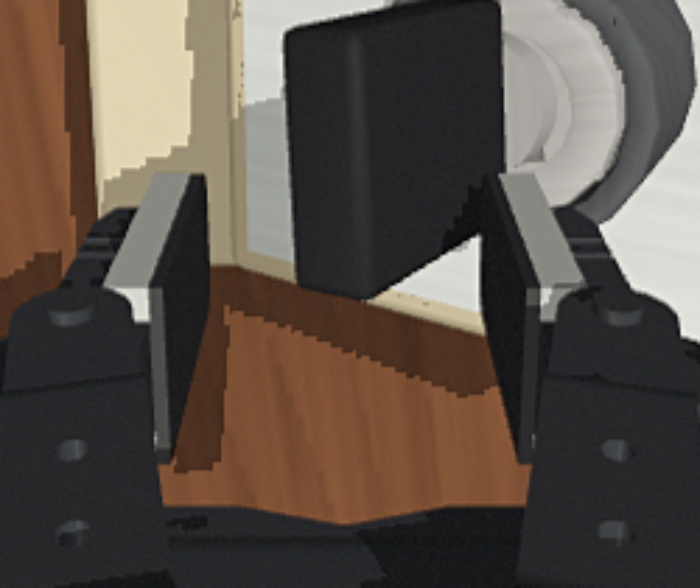

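>>> servo_tool:
  plan:
    - [[-0.0015,0,0,0,-0.08],[-0.0015,0,0,0,-0.08],[0,0,0,0,-0.08]]

```text
time_s: 22.45
eef_pos: [0.5887, 0.0353, 0.1667]
eef_rot: [0.004, 0.743, 0.669, 0.003]
wrist_force: [9.7, -0.0, 1.2]
opening: 0.46
```

```bash
python3 lw.py 27
```

```text
[0.5887 0.0353 0.1666] [0.004 0.743 0.669 0.003] [11.5  0.9  1.3] [ 0.09 -1.64  0.  ] [-0.14  0.29  1.65  0.    1.2  -0.04] 22.5
```

View pics/o27.png

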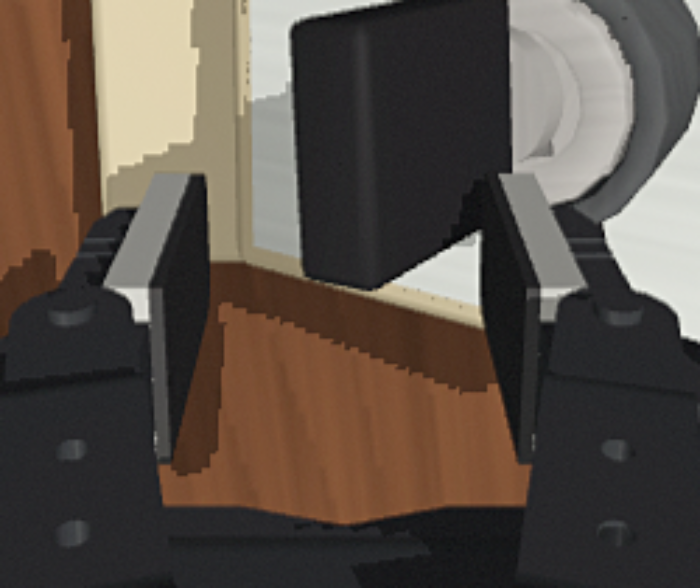

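>>> servo_tool:
  plan:
    - [[0.003,0,0,0,-0.08],[0.004,0,0,0,-0.08],[0,0,0.02,0,-0.08],[0,0,0.035,0,-0.08],[0.01,0.01,0.035,0,-0.08],[0.01,0.01,0.01,0.1,-0.08],[0,0,0,0.1,-0.08],[0,0,0,0.1,-0.08]]

```text
time_s: 23.3
eef_pos: [0.6116, 0.056, 0.2641]
eef_rot: [-0.0, 0.633, 0.774, -0.0]
wrist_force: [0.6, -1.1, 0.0]
opening: 0.459
```

Run:
```python
from h import *
q=shot('wrist','w28');s=shot('scene','s28');t=shot('top','t28');o=get_obs();print(o['eef_pos'].round(4),o['eef_rot'].round(3),o['time_s'],proj(q,[.6172,.0487,.1358]),o['wrist_force'])
cv2.imwrite('pics/o28s.png',cv2.resize(s['img'][190:262,325:397],None,fx=8,fy=8,interpolation=cv2.INTER_CUBIC))
```

```text
[0.6113 0.0558 0.2634] [-0.001  0.636  0.772 -0.001] 23.45 [[328.50297726 255.7885503 ]] [-0.29960129 -0.16763085 -0.87731732]
```

View pics/w28.png

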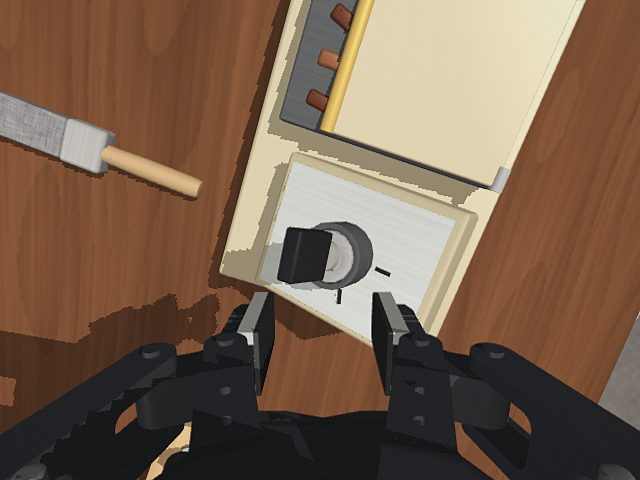

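View pics/o28s.png

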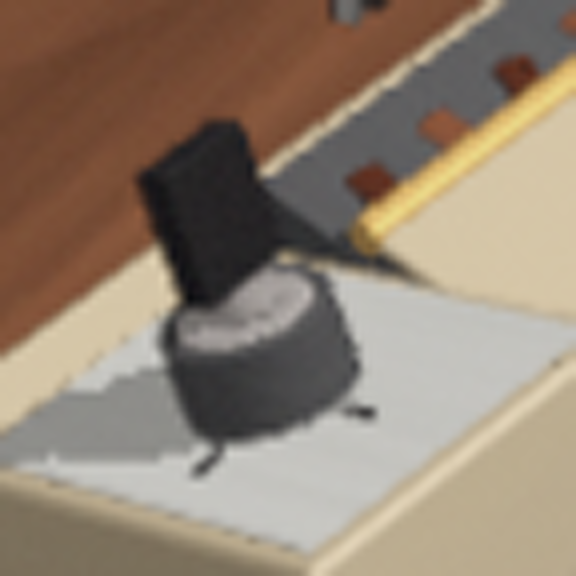

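Run:
```python
from ovk import *
im=L('w28')['img']; cv2.imwrite('pics/o28.png',cv2.resize(im[205:315,260:400],None,fx=5.5,fy=5.5,interpolation=cv2.INTER_CUBIC))
for d in (70,84): ovk('w28',np.array([.6172,.0487,.1358]),np.radians(d),'k28_%d'%d,x0=260,y0=205,W=140,H=110,s=2.8)
a=cv2.imread('pics/k28_70.png');b=cv2.imread('pics/k28_84.png');cv2.imwrite('pics/k28.png',np.hstack([a,b]))
```

```text
(no output)
```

View pics/o28.png

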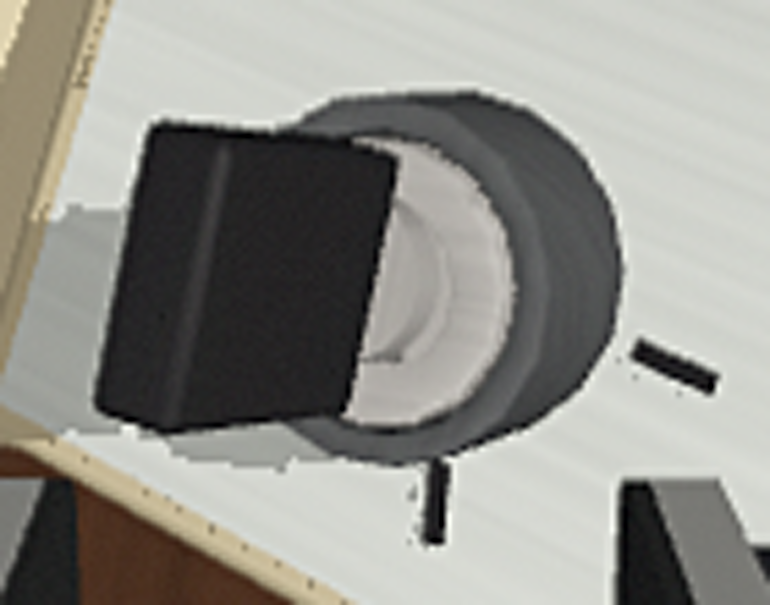

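View pics/k28.png

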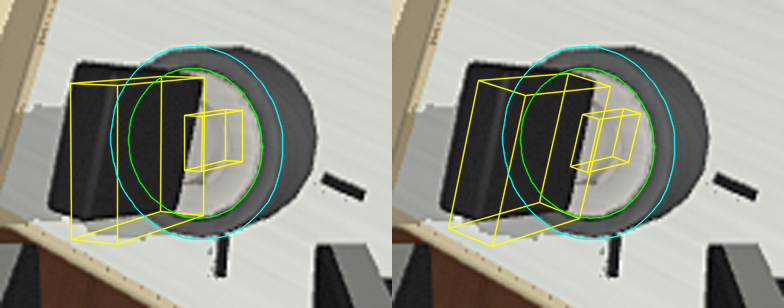

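```bash
cat > fit28.py <<'E'
from h import *
from scipy.optimize import least_squares
from scipy.spatial.transform import Rotation as Ro
def fit(n,x0,y0,s,cor,K=np.array([.6172,.0487,.1358]),yaw=-.111):
    q=L(n);R0=keyframe(np.radians(30),yaw)
    obj=np.array([c for c,_ in cor])*np.array([17,6,20])/1000.; img=np.array([[x0+u/s-.5,y0+v/s-.5] for _,(u,v) in cor])
    def f(p,full=False):
        R=R0@Ro.from_rotvec([0,0,-p[0]]).as_matrix()@Ro.from_rotvec([p[1],p[2],0]).as_matrix()
        C=K+R0@(p[3:]/1000)
        r=(proj(q,C+obj@R.T)-img).ravel()
        if full: return R,C,r
        return np.r_[r,(p[1:3])/0.1,(p[3:]-[0,0,26])/6]
    s_=least_squares(f,[1.4,0,0,0,0,26.]);R,C,r=f(s_.x,True)
    print('rot deg',np.degrees(s_.x[0]).round(1),'tilt',np.degrees(s_.x[1:3]).round(1),'pos slotframe0',s_.x[3:].round(1),'resid',r.round(1))
    rel=R0.T@R; print('axis tilt deg',np.degrees(np.arccos(rel[2,2])).round(1),'tip',(R0.T@(C-.05*R[:,2]-K)*1000).round(1))
E
python3 - <<'E'
from fit28 import *
fit('w28',260,205,5.5,[((-1,-1,1),(150,120)),((-1,1,1),(228,126)),((-1,1,-1),(400,155)),((1,-1,1),(93,412)),((1,1,1),(172,434)),((1,1,-1),(345,417))])
E
```

```text
rot deg 78.8 tilt [ 1.1 -5.8] pos slotframe0 [-5.5  0.9 23.5] resid [-1.2 -1.1  0.8  1.2 -0.2  0.1 -0.7 -0.5  0.7  0.2  0.6  0.1]
axis tilt deg 5.9 tip [ -3.6  -3.9 -26.2]
```

>>> servo_tool:
  plan:
    - [[-0.02,-0.02,0.03,0,-0.08],[-0.02,-0.04,0.02,0,-0.08],[-0.02,-0.045,0,0,-0.08],[-0.02,-0.045,0,0,-0.08],[0,-0.03,0,0,-0.08],[0,0,0,0,-0.08]]

```text
time_s: 24.05
eef_pos: [0.5309, -0.1278, 0.3139]
eef_rot: [-0.0, 0.638, 0.77, -0.001]
wrist_force: [0.4, 0.7, -0.5]
opening: 0.459
```

Run:
```python
from h import *
q=shot('wrist','w29');s=shot('scene','s29');t=shot('top','t29');o=get_obs();print(o['eef_pos'].round(4),o['time_s'])
cv2.imwrite('pics/o29.png',np.hstack([cv2.resize(s['img'][140:330,290:480],(380,380),interpolation=cv2.INTER_CUBIC),cv2.resize(t['img'][150:270,185:345][:,:120],(380,380),interpolation=cv2.INTER_CUBIC)]))
cv2.imwrite('pics/o29t.png',cv2.resize(t['img'][190:250,265:325],None,fx=9,fy=9,interpolation=cv2.INTER_CUBIC))
```

```text
[ 0.5317 -0.1238  0.3139] 24.2
```

View pics/o29.png

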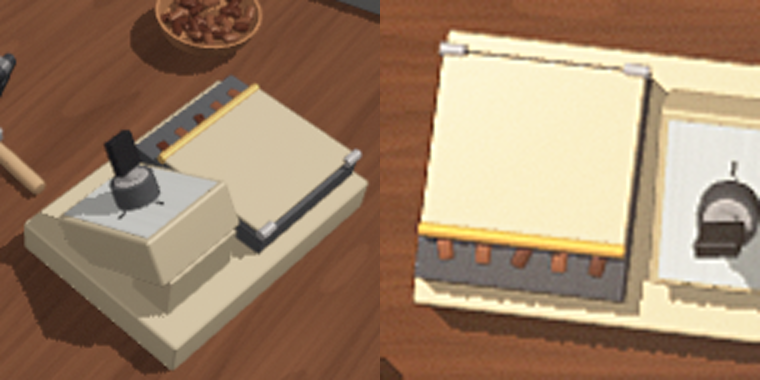

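View pics/o29t.png

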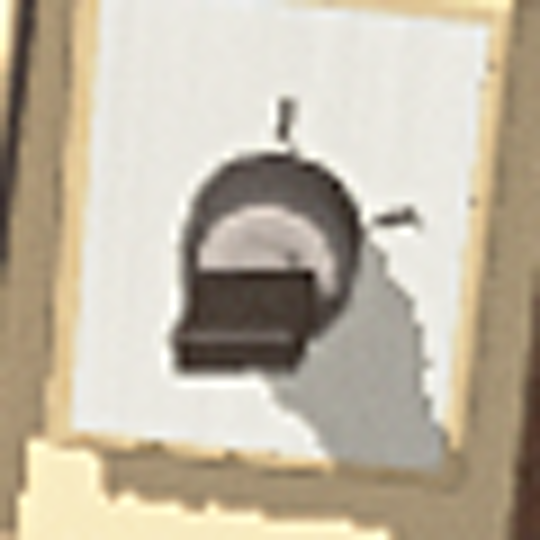

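View pics/w29.png

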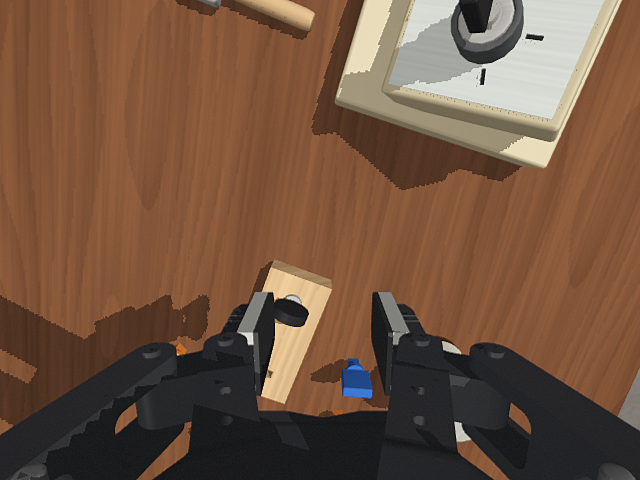

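Run:
```python
from h import *
s=shot('scene','s30');t=shot('top','t30')
a,b=pin(s,'lid_bar'),pin(t,'lid_bar');print(a,b)
if a and b: print(tri([(s,a[0][1:]),(t,b[0][1:])]))
s0,t0=L('scene0'),L('top0')
for n in ['other_key_bow']: print(pin(s,n),pin(t,n))
d=cv2.absdiff(s['img'],s0['img']).max(2); 
for nm,(x,y) in dict(jar=(278,391),bowl=(393,148),brush=(283,208),okey=(226,312)).items(): print(nm,d[y-12:y+12,x-12:x+12].mean().round(1))
print(get_obs()['time_s'],get_obs()['wrist_force'].round(1))
```

```text
[(0.7, 394.2, 200.9)] [(0.56, 233.5, 224.3)]
(array([0.61123975, 0.20287599, 0.08542165]), [1.2, 1.2])
[(0.79, 221.2, 313.0)] []
jar 2.5
bowl 2.3
brush 23.5
okey 2.4
24.5 [-0.8  0.9 -1. ]
```

Run:
```python
from h import *
s=L('s30');t=L('t30');w=L('w3')
z=lambda im,x0,y0,W,H,k:cv2.resize(im[y0:y0+H,x0:x0+W],(W*k,H*k),interpolation=cv2.INTER_CUBIC)
cv2.imwrite('pics/b1.png',z(s['img'],360,170,70,60,10))
cv2.imwrite('pics/b2.png',z(t['img'],190,205,85,40,9))
a=z(s['img'],255,170,70,70,5);b=z(L('scene0')['img'],255,170,70,70,5);cv2.imwrite('pics/b3.png',np.hstack([b,a]))
```

```text
(no output)
```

View pics/b1.png

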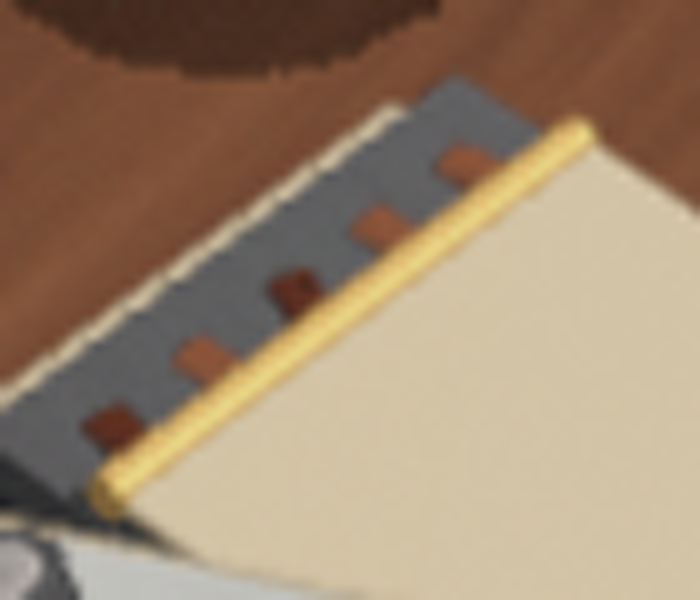

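View pics/b2.png

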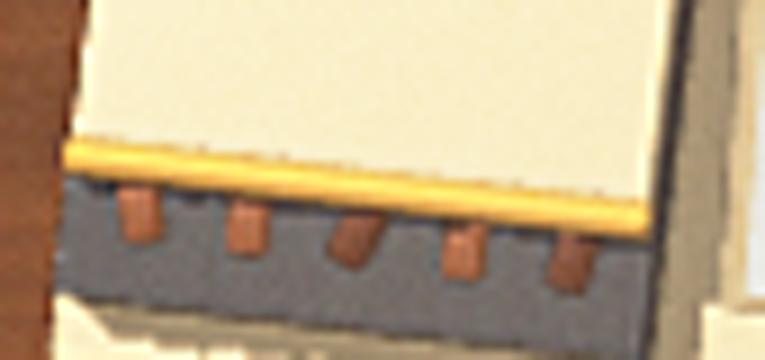

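View pics/b3.png

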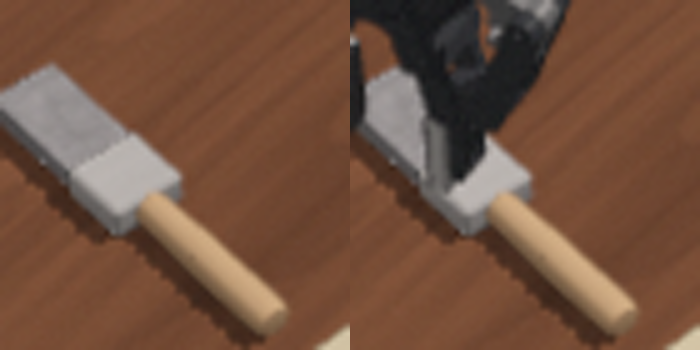

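Run:
```python
from h import *
s=L('s30');t=L('t30');w=L('w3')
print(tri([(s,(370.3,218.5)),(t,(261.7,228.7))]))
print(tri([(s,(417.8,182.8)),(t,(196.7,221.7))]))
print(tri([(s,(370.3,218.5)),(w,(430,101))]))
# reference: hinge caps/keyhole biases
print('hinge ref',tri([(s,(445.8,237)),(t,(237.4,168.4))]))
```

```text
(array([0.59924874, 0.13096584, 0.07844609]), [0.6, 0.6])
(array([0.61725959, 0.29704271, 0.07590822]), [0.7, 0.7])
(array([0.59672038, 0.13601651, 0.07238672]), [1.1, 1.1])
hinge ref (array([0.75640315, 0.19594208, 0.07443824]), [0.7, 0.7])
```

```bash
python3 -c "
from bench import *
print(hand_in())"
```

```text
the job is handed in; nothing more can be done
None
```

The cutter is set up and the job was handed in at about 24.5 s of the 61 s; no verdict is reported back.

**What I did**
- **Lid:** I pushed the guard lid shut from above until it hit a hard stop.
- **Key:** I took the rectangular-bow key out of the stand. The tool only points down, so I tilted the key about 25° in the grip against its own slot. I then pushed it into the switch until the collar stopped it (about 28 N in both x and z).
- **Switch:** I let go of the key and swept one finger pad around to turn it clockwise to the stop. Then I backed the arm well clear.

**Last checks**
- **Lid:** The ends of the bar measure 76 and 78 mm above the table, against 77 mm when shut. The trained network's single point for the bar gave 85 mm. I put that down to detection noise, because the two bar ends agree with each other.
- **Switch:** The key reads about 82.6° clockwise from above and 78.8° from a fit to a wrist picture taken after turning. With the key's play that puts the barrel at least at 70° (1.23 rad), against the 1.1 rad needed. The push force also rose to 11.5 N with little further movement.
- **Key seat:** The bow centre is about 23.5 mm out from the keyhole, within the 18 to 30 mm allowed.
- **Key lean and offset:** The key leans about 6° in the slot play, under the 9.7° limit. The picture fit put it up to about 5 mm off the slot axis, close to the 6 mm limit. It also put the blade tip where the slot walls would not let it be, so the fit is a few mm off. The slot's play allows about 3.5 mm.
- **Bystanders:** The jar, bowl, brush and other key looked unmoved in the before and after pictures. I only checked this by eye and by picture difference.

Finding the slot took several tries: the blade tip pressed on the barrel face at up to about 28 N before it dropped in.

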